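# Set out the tin column on the pull-out tray

## Task

Pull the sprung tray of the low wooden stand out by its knob until it stays out at its stop, and then turn the lock knob beside it clockwise until it clicks over. Only after that, stack all the closed tins on the counter in one column, centred and square on the rubber mat in the middle of the tray, the largest at the bottom and each smaller one on the next larger. Leave the bowl, the jar and the things on the turntable where they are.

Things in the scene. Friction and masses are not known exactly. Their poses are not given: they have to be found in the camera images.
- tin1: closed flat rectangular aluminium tin with a shallow pressed lid, 112 mm long (its x) by 70 mm wide (its y) by 34 mm high, 0.09 to 0.34 kg; origin at the centre of its underside, z up. Number 1 in size, 1 being the largest. May be absent.
- tin2: closed flat rectangular aluminium tin with a shallow pressed lid, 101 mm long (its x) by 63 mm wide (its y) by 34 mm high, 0.09 to 0.34 kg; origin at the centre of its underside, z up. Number 2 in size, 1 being the largest. May be absent.
- tin3: closed flat rectangular aluminium tin with a shallow pressed lid, 90 mm long (its x) by 56 mm wide (its y) by 34 mm high, 0.09 to 0.34 kg; origin at the centre of its underside, z up. Number 3 in size, 1 being the largest. May be absent.
- tin4: closed flat rectangular aluminium tin with a shallow pressed lid, 79 mm long (its x) by 49 mm wide (its y) by 34 mm high, 0.09 to 0.34 kg; origin at the centre of its underside, z up. Number 4 in size, 1 being the largest. May be absent.
- tin5: closed flat rectangular aluminium tin with a shallow pressed lid, 68 mm long (its x) by 42 mm wide (its y) by 34 mm high, 0.09 to 0.34 kg; origin at the centre of its underside, z up. Number 5 in size, 1 being the largest. May be absent.
- stand: low wooden stand, fixed, with a sprung pull-out tray. Origin on the counter below the mat's centre when the tray is fully out; the tray comes out along the stand's -x. Housing 160 mm wide (y), 75 mm high, from x = +75 to +280 mm; a 12 mm base board lies under the tray from x = -60 mm, with an ear carrying the lock on the -y side.
- tray (a joint): how far the tray is out, m: 0 home, 0.15 at its stop. An over-centre spring pulls it home with about 6 N at 0, fading to nothing at 0.10; let go before 0.08 it springs back, let go beyond 0.12 it goes on to the stop and stays there (about 3 N). Friction about 1 N.
- tray_mat (a point): centre of the dark flat rubber mat (116 mm along x, 74 mm along y) on the tray, 22 mm above the counter. The tray is 130 mm wide without rims and runs from 80 mm before this point (-x) back into the housing. Axes as the stand's; moves with the tray. At home it is hidden in the housing.
- tray_knob (a point): grip point of the round upright steel knob on the tongue at the tray's front, 63 mm above the counter, 100 mm before the mat's centre: head 30 mm across, 46 to 74 mm above the counter, on a 16 mm stem. With the tray home it stands 25 mm before the housing.
- lock (a joint): angle of the lock knob, rad: 0 unlocked, grows clockwise seen from above, stop at 1.4 (locked). It resists with about 0.14 N m at first, fading until 0.9; past about 1.0 it snaps over by itself to 1.4 and stays; let go before 0.8 it goes back to 0.
- lock_grip (a point): grip point on the lock knob's upright axis, 68 mm above the counter: a black bar 42 mm long (this point's x, turns with it; along the stand's x when unlocked), 12 mm thick, 46 to 76 mm above the counter, on a 42 mm steel disc and 44 mm square block, 115 mm to -y and 20 mm to +x of the stand's origin.
- turntable: fixed wooden turntable, 300 mm across, 30 mm high, carries five bystanders; origin under its centre
- canister: bystander: cream ceramic canister with closed lid, 104 mm across, 168 mm high, on the fixed wooden turntable (300 mm across, 30 mm high); origin under its centre
- funnel: bystander: yellow plastic funnel standing mouth down on the turntable, 84 mm across, 85 mm high
- separator: bystander: aluminium cooker separator disc, 90 mm across, 5 mm thick, on the turntable
- whistle: bystander: steel cooker whistle, 28 mm across, 40 mm high, on the turntable
- gasket: bystander: grey gasket ring, 100 mm across, 7 mm thick, on the turntable
- katori: bystander: small open steel bowl, 76 mm across, 34 mm high, on the counter among the tins; origin under its centre
- jar: bystander: small closed amber glass jar, 60 mm across, 85 mm high, on the counter; origin under its centre

How it is judged:
On the way, in this order (a step that is already met when the one before it is completed fails the run):
1. the tray is pulled out to its stop (value of joint tray above 0.142 m), for 0.2 s.
2. with the tray out, the lock knob is turned clockwise past its click (value of joint tray above 0.142 m and value of joint lock above 1.2 rad), for 0.2 s.
3. all tins that are there stand in the column (all of step 2 and horizontal distance between each of tin1, tin2, tin3, tin4, tin5 and tray_mat below 0.015 m and angle between each of tin1, tin2, tin3, tin4, tin5's own z axis and vertical below 0.1 rad and angle between the x axis of each of tin1, tin2, tin3, tin4, tin5 and the x axis of tray_mat, either way round below 0.17 rad and linear speed of each of tin1, tin2, tin3, tin4, tin5 below 0.02 m/s and height (world z) of each of tin1, tin2, tin3, tin4, tin5 above 0.015 m and z of each of tin2, tin3, tin4, tin5 in the frame of tin1 above 0.028 m and z of each of tin3, tin4, tin5 in the frame of tin2 above 0.028 m and z of each of tin4, tin5 in the frame of tin3 above 0.028 m and z of tin5 in the frame of tin4 above 0.028 m), for 0.2 s.
At the end, for the whole second after the job is handed in: Tray out over 142 mm, lock beyond 1.2 rad; every tin present flat (0.1 rad) and still in one column, centre within 15 mm of the mat's centre, long side along the tray's x within 0.17 rad either way round, larger tins below smaller (all of step 3); the robot touches nothing.
It fails at once if a tin is set on the tray before the lock has clicked (value of joint lock below 1 rad and ((horizontal distance between tin1 and tray_mat below 0.05 m and height (world z) of tin1 below 0.05 m) or (horizontal distance between tin2 and tray_mat below 0.05 m and height (world z) of tin2 below 0.05 m) or (horizontal distance between tin3 and tray_mat below 0.05 m and height (world z) of tin3 below 0.05 m) or (horizontal distance between tin4 and tray_mat below 0.05 m and height (world z) of tin4 below 0.05 m) or (horizontal distance between tin5 and tray_mat below 0.05 m and height (world z) of tin5 below 0.05 m))).
It fails at once if a bystander is moved by more than 4 cm (distance of any of canister, funnel, separator, whistle, gasket, katori, jar from where it was at the start of the episode above 0.04 m).
Of tin1, tin2, tin3, tin4, tin5 only 4 to 5 are there at a start; the rules pass over those that are not, and their reading is None.
At some moment in a run one of tin5 may be knocked a few centimetres aside while the robot is not near it.
Once in a run the grip may slacken for a moment while it holds something.
It also fails if it takes over 210 s, if anything falls off the work surface, if the arm or the gripper's body presses on something with over 40 N, if the wrist force passes 120 N, or if a joint passes its speed limit or range.

## Robot

A 6-joint arm with a two-finger parallel gripper is mounted at the origin on the work surface. World frame = base frame: x ahead of the robot, y to its left, z up, the work surface at z = 0. Lengths are in m, angles in rad, forces in N, time in s.
With the tool pointing down it reaches from about 0.35 to 0.85 m from the base axis. Payload 8.1 kg.
Tool frame: the origin (TCP) lies between the finger pads; the fingertips stand 14 mm ahead of it and the grasp point (between the pads) lies 5 mm behind it (robot.tcp_to_tips is the distance from the TCP to the fingertips, in m); z points along the fingers, y is the direction in which the jaws open and shut (so a half turn about z gives the same grasp; the last joint's range is limited). The gripper opens to 93 mm and grips with 3 to 60 N. Pads are 15 mm wide; open, the fingers measure 128 mm over their backs; the gripper's body (75 mm by 188 mm) begins 65 mm behind the grasp point.
Start: joints at [1.083, 0.13, 1.488, -0, 1.523, -0.085], TCP at [0.235, 0.552, 0.233] pointing down, gripper open.
Joint ranges: [-2.96, 2.96], [-0.89, 2.26], [0.02, 2.5], [-1.34, 4.48], [0, 2.73], [-2.66, 2.66]. Speed limits (rad/s): [2.39, 2.39, 2.79, 3.14, 3.14, 3.14].

## Interface

Orientations are given as a rotation vector (axis times angle).
In Python, from bench import robot gives the robot as it stands. The module is installed in compiled form; this text tells all that it offers.
- The arm moves only by the tool drive_tool, never from a script. Its argument "increments" is a list that holds one entry, the list of rows, each a list of 7 numbers: the turn, a rotation vector about the tool's x, y, z in rad, then the shift along the tool's x, y, z in mm, then the finger opening in mm, from 0 to 93. A call has 1 to 12 rows; each row is the pose to reach, as a shift and turn from the pose commanded when the call began, along the tool's axes at that moment; what a row does not reach only later rows make up. A row lasts 1/8 s, in which the tool goes at most 62.5 mm and 10.7 degrees, less where a joint would pass 70% of its speed; a pose out of reach is approached as far as the arm can. A call with a gripper value outside its range is refused whole. The fingers move at their own pace and stop on an object; "grip_force" is the grip in N (left out, the last holds). Time passes only in rows, so rows that repeat a pose let the fingers close. It gives the time, the measured TCP pose, the force and the opening at its end, in the units of the state.
- robot.read_state(): the state, without advancing time (a new reading comes with each control period).
- robot.snapshot(name): name is "scene" or "top" or "wrist"; returns the picture (384x512x3 uint8, red, green, blue); there is no depth.
- robot.calibration(name): a dict with "fx", "fy", "cx", "cy" (pixels), "k1" (the pictures are not rectified: a ray, as slopes to the right and down, at radius r is drawn at 1 + k1 r^2 times it, then the intrinsics apply), "eye" and "attitude" of the camera in the world. Camera axes: x right, y down, z forward; pixel columns grow to the right and rows downward; lengths in m; the calibration is good to about 2 mm. A picture is of the moment at which its call begins: read the wrist's pose just before it. calibration takes no time and is no camera call; for the wrist camera it gives the pose at the moment of the call.
- robot.close_job(): hands the job in, once; it reports no verdict.
The state is a dict: "t": time; "joint_pos": joint angles; "qd": joint speeds; "tau": joint torques, N m; "ee_pos": TCP position; "tcp_rot": TCP orientation; "contact_force": force on the tool from outside, world axes, zero at the start; "torque": the same for the moment, N m; "width": finger opening in m.
Only numpy, scipy, OpenCV 4.12 (cv2) and the standard library are available. Lean on these libraries where they do the work, as an engineer would, in place of code of your own. Each camera call takes 0.05 s, during which the arm holds its last target.

## Working session

There is one attempt and no reset: what is moved stays moved. The work goes in short steps, Python scripts to look and compute and a tool call to move; the robot and the scene stay as the last step left them, time stands still between calls to the robot, and variables do not carry over. Pictures are saved under pics/ and viewed, and the job is handed in when it is done.

Besides the shell and the picture viewer there is one more tool, called after ">>>" in YAML: its name, and indented under it one key for each argument. drive_tool: Moves the arm, as the interface text tells. Its arguments: {"type":"object","properties":{"increments":{"type":"array","items":{"type":"array","items":{"type":"array","items":{"type":"number"}}}},"grip_force":{"type":"number"}},"required":["increments"]}

```bash
mkdir -p pics; python3 - <<'E'
from bench import robot
import cv2,numpy as np
s=robot.read_state(); print(s)
for n in ["scene","top","wrist"]:
    c=robot.calibration(n); print(n,c)
    cv2.imwrite(f"pics/{n}0.png",robot.snapshot(n)[:,:,::-1])
E
```

```text
{'t': 0.0, 'joint_pos': array([ 1.08260135e+00,  1.31127945e-01,  1.48926089e+00,  1.34064257e-05,
        1.52299924e+00, -8.54000498e-02]), 'qd': array([ 0.00025976, -0.00114597,  0.00032558,  0.00071218,  0.00151741,
        0.00209305]), 'tau': array([ 1.55712689e-03, -5.59861887e+01, -4.91751981e+01,  7.69927120e-02,
        3.57653957e-02, -1.06527025e-04]), 'ee_pos': array([0.23491782, 0.55151788, 0.23161736]), 'tcp_rot': array([-6.28336847e-01, -3.07758319e+00,  2.69864973e-03]), 'contact_force': array([-0.21979035, -0.13962263,  0.25797221]), 'torque': array([0.0315154 , 0.01604635, 0.01972917]), 'width': 0.09267682579109103}
scene {'fx': 374.906645987164, 'fy': 374.906645987164, 'cx': 257.72054253759455, 'cy': 190.49424317072643, 'k1': -0.055613272228793316, 'eye': array([ 1.29502782, -0.25230701,  0.71765334]), 'attitude': array([-1.89193532, -1.41408145,  0.64714376])}
top {'fx': 463.4859439585727, 'fy': 463.4859439585727, 'cx': 245.71206836625754, 'cy': 192.09504954672911, 'k1': 0.029669184285942844, 'eye': array([ 0.43550416, -0.0362298 ,  1.25158246]), 'attitude': array([-2.1333881,  2.1610164, -0.1662663])}
wrist {'fx': 308.70056695603756, 'fy': 308.70056695603756, 'cx': 255.38795195441932, 'cy': 185.6844593489169, 'k1': -0.013833199426062495, 'eye': array([0.1624417 , 0.58141872, 0.38393685]), 'attitude': array([2.41370629, 1.59544443, 0.22625564])}
```

View pics/scene0.png

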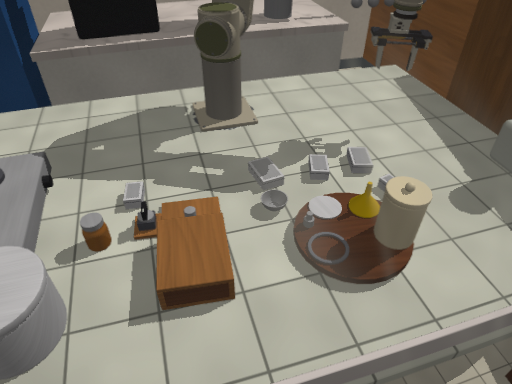

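View pics/top0.png

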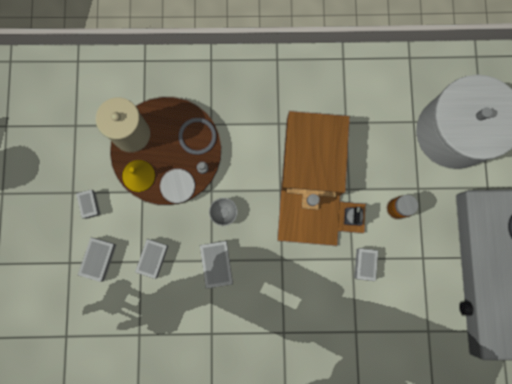

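View pics/wrist0.png

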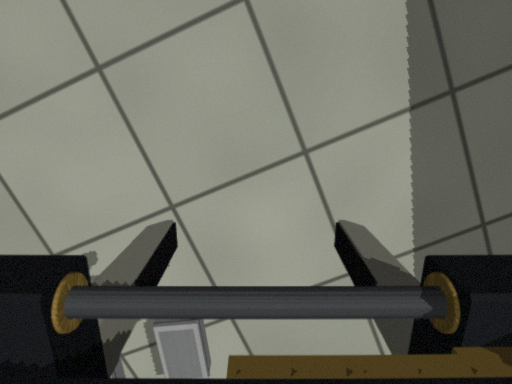

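```bash
cat > h.py <<'E'
import numpy as np,cv2
from scipy.spatial.transform import Rotation as R
from bench import robot
def K(c): return np.array([[c['fx'],0,c['cx']],[0,c['fy'],c['cy']],[0,0,1.]]),np.array([c['k1'],0,0,0.])
def back(c,uv,z):
    k,d=K(c); p=cv2.undistortPoints(np.array(uv,float).reshape(-1,1,2),k,d).reshape(-1,2)
    r=R.from_rotvec(c['attitude']).apply(np.c_[p,np.ones(len(p))])
    t=(z-c['eye'][2])/r[:,2]; return (c['eye']+r*t[:,None])[:,:2]
def proj(c,P):
    k,d=K(c); Q=R.from_rotvec(c['attitude']).inv().apply(np.asarray(P,float).reshape(-1,3)-c['eye'])
    return cv2.projectPoints(Q,np.zeros(3),np.zeros(3),k,d)[0].reshape(-1,2)
def snap(n,f):
    c=robot.calibration(n); im=robot.snapshot(n)[:,:,::-1].copy(); cv2.imwrite(f'pics/{f}.png',im); return c,im
E
python3 - <<'E'
from h import *
c=robot.calibration('top')
print(c)
im=cv2.imread('pics/top0.png')
a=cv2.resize(im[180:300,60:260],None,fx=4,fy=4,interpolation=cv2.INTER_CUBIC);cv2.imwrite('pics/a.png',a)
a=cv2.resize(im[100:290,270:430],None,fx=3,fy=3,interpolation=cv2.INTER_CUBIC);cv2.imwrite('pics/b.png',a)
for nm,(u0,v0,u1,v1) in dict(A=(70,183,108,224),B=(70,230,122,290),C=(130,233,175,282),D=(195,233,240,295),E=(348,240,388,288)).items():
    g=cv2.cvtColor(im[v0:v1,u0:u1],cv2.COLOR_BGR2GRAY)
    hsv=cv2.cvtColor(im[v0:v1,u0:u1],cv2.COLOR_BGR2HSV); print(nm, np.median(hsv.reshape(-1,3),0)); 
E
```

```text
{'fx': 463.4859439585727, 'fy': 463.4859439585727, 'cx': 245.71206836625754, 'cy': 192.09504954672911, 'k1': 0.029669184285942844, 'eye': array([ 0.43550416, -0.0362298 ,  1.25158246]), 'attitude': array([-2.1333881,  2.1610164, -0.1662663])}
A [ 39.  26. 146.]
B [ 39.  26. 147.]
C [ 39.  26. 144.]
D [ 40.  24. 108.]
E [ 39.  26. 148.]
```

View pics/a.png

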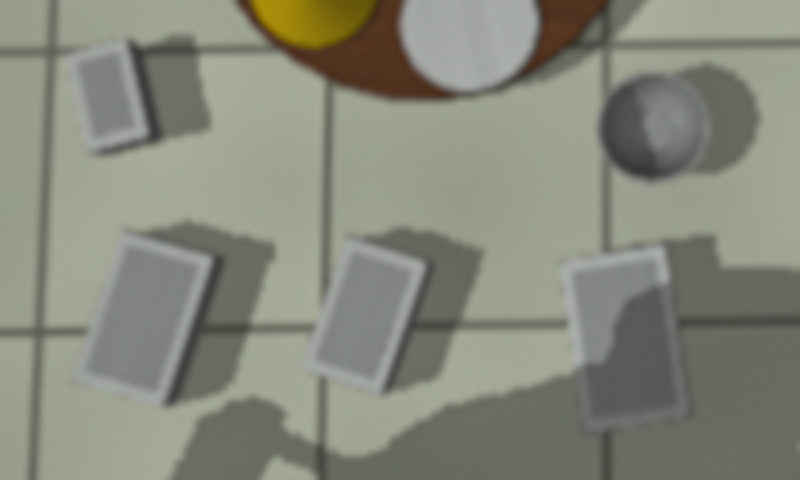

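View pics/b.png

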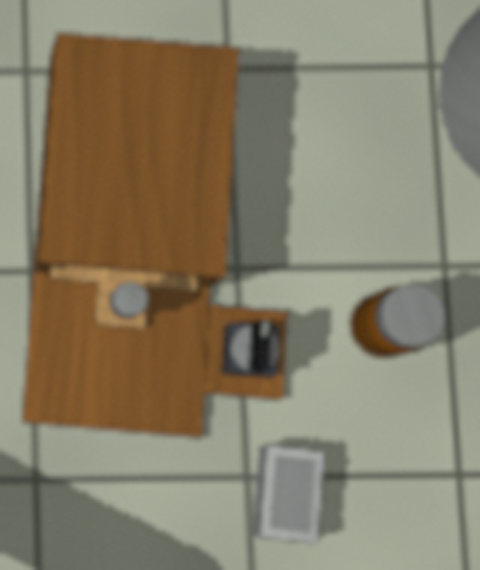

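```bash
python3 - <<'E'
from h import *
c=robot.calibration('top')
def loc(p,s,o,z): return back(c,(np.array(p)+.5)/s-.5+np.array(o),z)
T=dict(A=[(68,57),(129,40),(150,139),(95,153)],B=[(125,234),(217,258),(168,403),(76,380)],C=[(348,238),(428,263),(383,392),(308,365)],D=[(563,262),(664,246),(688,415),(590,432)])
W={k:loc(v,4,(60,180),.034) for k,v in T.items()}
W['E']=loc([(267,444),(325,450),(317,540),(262,533)],3,(270,100),.034)
W['housing']=loc([(58,33),(238,48),(222,278),(37,266)],3,(270,100),.075)
for k,w in W.items():
    r=cv2.minAreaRect((w*1000).astype(np.float32))
    e=np.linalg.norm(np.roll(w,-1,0)-w,axis=1)*1000
    d=(w[0]+w[1]-w[2]-w[3]); 
    print(k,w.mean(0).round(4),e.round(),'yaw of edge',np.degrees(np.arctan2(d[1],d[0])).round(1))
print('knob',loc([(129,300)],3,(270,100),.074),'lock',loc([(255,344)],3,(270,100),.076),loc([(251,349)],3,(270,100),.044),'jar',loc([(412,318)],3,(270,100),.085),
 'katori',loc([(654,126)],4,(60,180),.034), 'separator', loc([(470,25)],4,(60,180),.035))
E
```

```text
A [0.5912 0.3724] [41. 68. 36. 67.] yaw of edge 15.6
B [0.4467 0.3436] [62. 96. 61. 97.] yaw of edge -16.8
C [0.4472 0.2019] [55. 87. 52. 85.] yaw of edge -17.6
D [0.4294 0.034 ] [ 67. 109.  64. 110.] yaw of edge 8.5
E [ 0.4262 -0.3577] [50. 77. 47. 76.] yaw of edge -7.3
housing [ 0.7162 -0.2288] [158. 205. 158. 208.] yaw of edge -6.4
knob [[ 0.58962681 -0.21614585]] lock [[ 0.55040574 -0.32132935]] [[ 0.54920603 -0.32539997]] jar [[ 0.56994922 -0.45222234]] katori [[0.5673309  0.01517903]] separator [[0.6361823  0.13681034]]
```

```bash
cat >> h.py <<'E'
PSI=np.radians(-6.4); S0=np.array([.5398,-.2090])
def st(x,y): # stand mm -> world
    c,s=np.cos(PSI),np.sin(PSI); return S0+np.array([x*c-y*s,x*s+y*c])/1000
def plan(pos,phi):
    """phi: yaw deg of tool y, tool down; pos TCP"""
    s=robot.read_state(); R0=R.from_rotvec(s['tcp_rot']); f=np.radians(phi)
    y=np.array([np.cos(f),np.sin(f),0]); z=np.array([0,0,-1.]); Rt=R.from_matrix(np.c_[np.cross(y,z),y,z])
    rv=(R0.inv()*Rt).as_rotvec(); d=R0.inv().apply(np.asarray(pos)-s['ee_pos'])*1000
    print('row',rv.round(4).tolist(),d.round(1).tolist(),'t',round(s['t'],2),'w',round(s['width']*1000,1))
E
python3 - <<'E'
from h import *
print(R.from_rotvec(robot.read_state()['tcp_rot']).as_matrix().round(3))
print(st(50,0)); plan([*st(50,0),.18],83.6)
E
```

```text
[[-0.92   0.392 -0.001]
 [ 0.392  0.92  -0.001]
 [ 0.    -0.001 -1.   ]]
[ 0.5894884  -0.21457345]
row [-0.0014, -0.0003, -0.2911] [-626.5, -565.8, 52.6] t 0.15 w 92.8
```

>>> drive_tool:
  increments:
    - [[0, 0, -0.05, -60, -54, 0, 93], [0, 0, -0.1, -120, -108, 0, 93], [0, 0, -0.15, -180, -162, 0, 93], [0, 0, -0.2, -235, -212, 0, 93], [0, 0, -0.25, -290, -262, 0, 93], [0, 0, -0.29, -345, -311, 0, 93], [0, 0, -0.29, -400, -361, 0, 93], [0, 0, -0.29, -450, -406, 10, 93], [0, 0, -0.29, -500, -451, 20, 93], [0, 0, -0.29, -550, -496, 30, 93], [0, 0, -0.29, -595, -537, 40, 93], [0, 0, -0.291, -626, -565, 50, 93]]
  grip_force: 40

```text
t: 1.65
ee_pos: [0.5502, -0.1287, 0.1977]
tcp_rot: [0.176, 3.136, 0.0]
contact_force: [0.4, 1.0, -0.0]
width: 0.0929
```

```bash
python3 - <<'E'
from h import *
snap('wrist','w1'); c=robot.calibration('wrist'); print(c, R.from_rotvec(c['attitude']).as_matrix().round(2))
print(robot.read_state()['contact_force'])
plan([*st(50,0),.058],83.6)
print(proj(c,[[*st(50,0),.074],[*st(20,-115),.076],[*st(75,80),.075],[*st(75,-80),.075]]))
E
```

```text
{'fx': 308.70056695603756, 'fy': 308.70056695603756, 'cx': 255.38795195441932, 'cy': 185.6844593489169, 'k1': -0.013833199426062495, 'eye': array([ 0.47275826, -0.12652035,  0.34717888]), 'attitude': array([2.17562161, 1.93929118, 0.27268059])} [[ 0.12  0.95  0.28]
 [ 0.99 -0.11 -0.04]
 [-0.    0.28 -0.96]]
[-4.1497775  -3.92105043 -0.56348889]
row [-0.003, -0.0015, -0.0034] [-47.7, -74.3, 137.0] t 1.7 w 93.3
[[179.88993959 231.67582465]
 [ 55.08974252 203.21242807]
 [262.66366074 255.32633014]
 [100.98181835 255.28176049]]
```

View pics/w1.png

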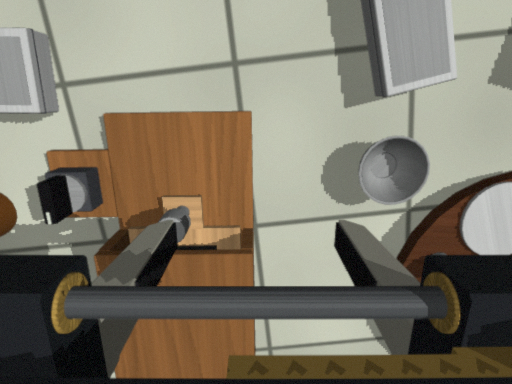

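>>> drive_tool:
  increments:
    - [[0, 0, -0.003, -25, -40, 10, 93], [0, 0, -0.003, -45, -70, 20, 93], [0, 0, -0.003, -47.7, -74.3, 30, 93], [0, 0, -0.003, -47.7, -74.3, 35, 93], [0, 0, -0.003, -47.7, -74.3, 35, 93], [0, 0, -0.003, -47.7, -74.3, 35, 93]]

```text
t: 2.45
ee_pos: [0.5888, -0.2048, 0.1636]
tcp_rot: [0.169, 3.136, -0.0]
contact_force: [0.3, -0.1, -0.0]
width: 0.093
```

```bash
python3 - <<'E'
from h import *
c,_=snap('wrist','w2'); snap('top','t2'); print(robot.read_state()['contact_force'])
plan([*st(50,0),.058],83.6)
print(proj(c,[[*st(50,0),.074],[*st(20,-115),.076],[*st(75,80),.075],[*st(75,-80),.075]]))
E
```

```text
[ 0.35642344 -0.19187006  0.69512907]
row [-0.0003, 0.0012, 0.0038] [-1.4, -9.3, 105.8] t 2.55 w 92.9
[[245.44542262 196.64823328]
 [100.44704788 160.98022452]
 [340.13736035 225.43845418]
 [151.07718199 224.66009392]]
```

View pics/w2.png

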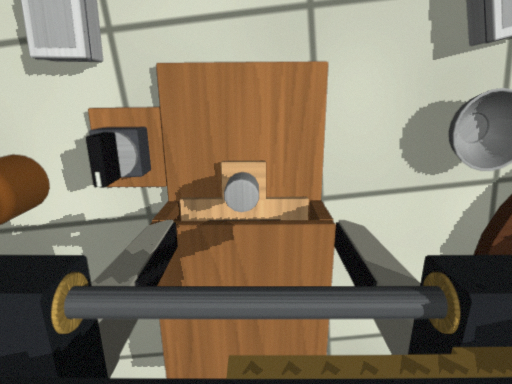

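>>> drive_tool:
  increments:
    - [[0, 0, 0.004, 0, -11.5, 0, 75], [0, 0, 0.004, 0, -11.5, 30, 75], [0, 0, 0.004, 0, -11.5, 70, 75], [0, 0, 0.004, 0, -11.5, 100, 75], [0, 0, 0.004, 0, -11.5, 105.8, 75], [0, 0, 0.004, 0, -11.5, 105.8, 40], [0, 0, 0.004, 0, -11.5, 105.8, 20], [0, 0, 0.004, 0, -11.5, 105.8, 15], [0, 0, 0.004, 0, -11.5, 105.8, 15], [0, 0, 0.004, 0, -11.5, 105.8, 15]]
  grip_force: 45

```text
t: 3.8
ee_pos: [0.5877, -0.2169, 0.0575]
tcp_rot: [0.177, 3.136, 0.001]
contact_force: [1.5, 17.4, 5.7]
width: 0.0296
```

```bash
python3 - <<'E'
from h import *
s=robot.read_state(); print(s['contact_force'],s['width'],s['ee_pos'])
p=s['ee_pos'][:2]-(st(150,0)-S0); plan([*p,.058],83.6)
E
```

```text
[ 1.52336407 17.39005052  5.67745362] 0.029614148544337658 [ 0.58766954 -0.21687445  0.05748061]
row [0.0005, 0.0004, -0.0011] [150.0, -0.2, -0.6] t 3.8 w 29.6
```

>>> drive_tool:
  increments:
    - [[0, 0, 0, 5, 1.5, -0.6, 10], [0, 0, 0, 20, 1.5, -0.6, 10], [0, 0, 0, 40, 1.5, -0.6, 10], [0, 0, 0, 60, 1.5, -0.6, 10], [0, 0, 0, 80, 1.5, -0.6, 10], [0, 0, 0, 100, 1.5, -0.6, 10], [0, 0, 0, 120, 1.5, -0.6, 10], [0, 0, 0, 135, 1.5, -0.6, 10], [0, 0, 0, 145, 1.5, -0.6, 10], [0, 0, 0, 149, 1.5, -0.6, 10], [0, 0, 0, 149, 1.5, -0.6, 10], [0, 0, 0, 149, 1.5, -0.6, 10]]

```text
t: 5.3
ee_pos: [0.4387, -0.201, 0.0576]
tcp_rot: [-0.178, -3.136, 0.005]
contact_force: [-1.5, -9.0, -3.1]
width: 0.0314
```

```bash
python3 - <<'E'
from h import *
s=robot.read_state(); print(s['contact_force'],s['width'],s['ee_pos'],s['torque'])
E
```

```text
[-1.45933301 -8.98792292 -3.09094594] 0.031421033047805275 [ 0.43866911 -0.20095898  0.05758219] [-1.40582344  0.40377418 -0.00887894]
```

>>> drive_tool:
  increments:
    - [[0, 0, 0, 0, -0.5, 0, 40], [0, 0, 0, 0, -0.5, 0, 75], [0, 0, 0, 0, -0.5, 0, 75], [0, 0, 0, 0, -0.5, -20, 75], [0, 0, 0, 0, -0.5, -60, 75], [0, 0, 0, 0, -0.5, -110, 75], [0, 0, 0, 0, -0.5, -140, 75], [0, 0, 0, 0, -0.5, -150, 75], [0, 0, 0, 0, -0.5, -150, 75]]

```text
t: 6.42
ee_pos: [0.4396, -0.1993, 0.2075]
tcp_rot: [0.177, 3.136, -0.0]
contact_force: [-0.1, 1.2, -0.4]
width: 0.0745
```

```bash
python3 - <<'E'
from h import *
c,_=snap('wrist','w3'); ct,im=snap('top','t3');snap('scene','s3'); s=robot.read_state(); print(s['contact_force'],s['ee_pos'],s['tcp_rot'])
print(dict(eye=c['eye'],att=c['attitude']))
a=cv2.resize(im[170:300,260:400],None,fx=5,fy=5,interpolation=cv2.INTER_CUBIC);cv2.imwrite('pics/t3b.png',a)
E
```

```text
[ 0.38690815  0.2199712  -0.25544396] [ 0.43864403 -0.19888472  0.20570768] [-1.76906727e-01 -3.13383384e+00 -2.22027995e-03]
{'eye': array([ 0.36118955, -0.19157818,  0.35969982]), 'att': array([2.17382528, 1.94175285, 0.27803016])}
```

View pics/w3.png

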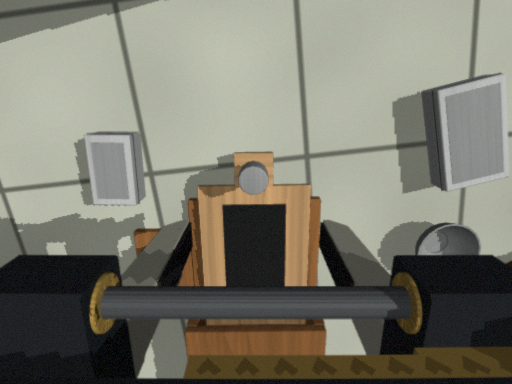

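View pics/t3b.png

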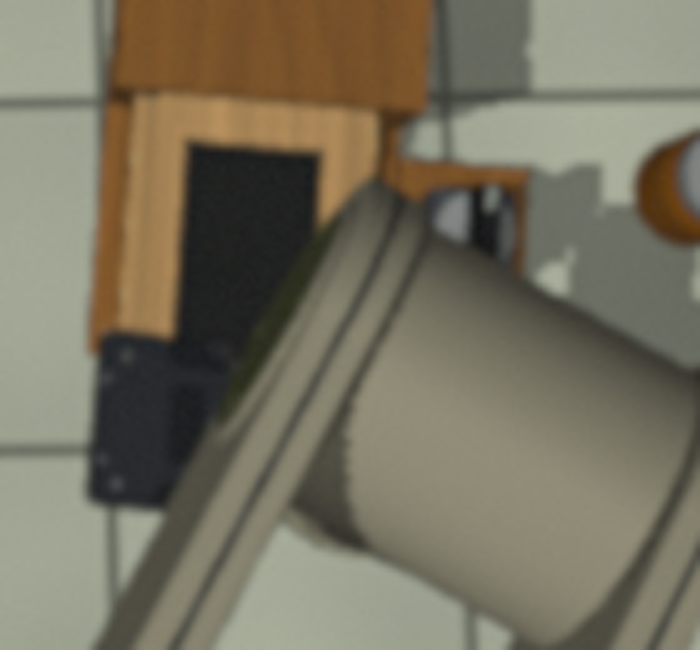

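View pics/s3.png

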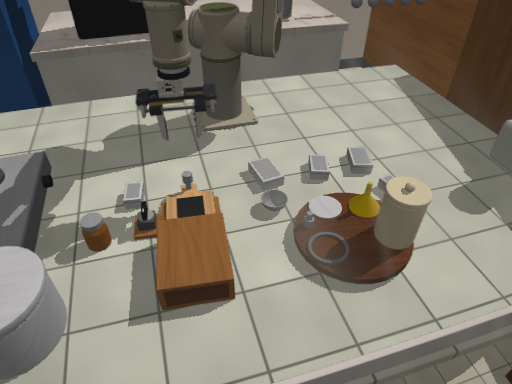

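```bash
python3 - <<'E'
from h import *
c=dict(robot.calibration('wrist'))
print(back(c,[(254,178)],.074)); w=back(c,[(223,205),(285,204),(199,186),(310,184)],.022);print(w)
for a,b,x in((0,1,-58),(2,3,-80)):
    d=w[b]-w[a]; m=(w[a]+w[b])/2; n=np.array([d[1],-d[0]])/np.linalg.norm(d)
    print(np.linalg.norm(d),np.degrees(np.arctan2(n[1],n[0])),m-n*x/1000)
ct=robot.calibration('top')
w=back(ct,(np.array([(188,143),(320,155)])+.5)/5-.5+[260,170],.022); d=w[0]-w[1]; n=np.array([d[1],-d[0]])/np.linalg.norm(d); print(np.linalg.norm(d),np.degrees(np.arctan2(n[1],n[0])),w.mean(0)-n*.058)
# lock bar in top
print(back(ct,(np.array([(487,215)])+.5)/5-.5+[260,170],.076))
E
```

```text
[[ 0.43493993 -0.20104716]]
[[ 0.47652557 -0.24207869]
 [ 0.48338401 -0.17081065]
 [ 0.45081289 -0.26590615]
 [ 0.46266254 -0.14059769]]
0.07159728872948257 -5.496902398998132 [ 0.53768807 -0.2120006 ]
0.12586748828756156 -5.40204677348467 [ 0.53638241 -0.21078343]
0.07078846644305598 -5.963563769532617 [ 0.53954369 -0.21200518]
[[ 0.55476262 -0.32747441]]
```

```bash
sed -i 's/^PSI=.*/PSI=np.radians(-6.2); S0=np.array([.5385,-.2118])/' h.py; python3 - <<'E'
from h import *
print(st(20,-115)); plan([*st(20,-115),.165],83.8)
E
```

```text
[ 0.54596309 -0.32828735]
row [0.0013, -0.0028, -0.0046] [-121.3, -116.6, 40.2] t 6.58 w 75.3
```

>>> drive_tool:
  increments:
    - [[0, 0, -0.005, -35, -35, 0, 60], [0, 0, -0.005, -75, -75, 10, 60], [0.001, -0.003, -0.005, -110, -106, 25, 60], [0.001, -0.003, -0.005, -121.3, -116.6, 40, 60], [0.001, -0.003, -0.005, -121.3, -116.6, 40, 60], [0.001, -0.003, -0.005, -121.3, -116.6, 40, 60], [0.001, -0.003, -0.005, -121.3, -116.6, 40, 60]]

```text
t: 7.45
ee_pos: [0.5469, -0.3285, 0.1686]
tcp_rot: [0.168, 3.133, -0.003]
contact_force: [0.5, 0.5, -0.3]
width: 0.06
```

```bash
python3 - <<'E'
from h import *
c,_=snap('wrist','w4'); print(robot.read_state()['contact_force'],robot.read_state()['ee_pos'])
print(proj(c,[[*st(20,-115),.076],[*st(-1,-115),.076],[*st(41,-115),.076],[*st(-58,-37),.022],[*st(-58,37),.022]]))
plan([*st(20,-115),.064],83.8)
E
```

```text
[ 0.52490555 -0.3785843   0.483111  ] [ 0.54701971 -0.32859547  0.16879468]
[[257.33682    192.14046466]
 [257.3995718  167.5165301 ]
 [257.27661513 215.6383644 ]
 [341.31347447  94.5008741 ]
 [420.59735782  94.82073619]]
row [-0.0017, 0.0042, 0.0009] [1.5, 0.4, 104.8] t 7.5 w 60.2
```

View pics/w4.png

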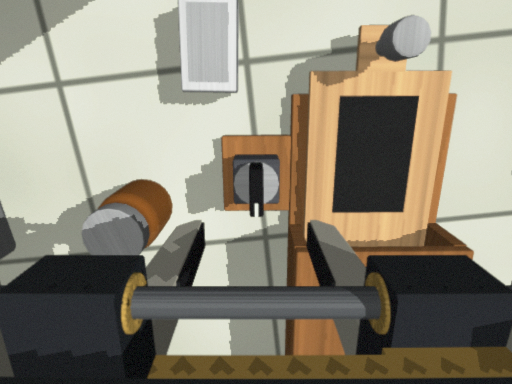

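>>> drive_tool:
  increments:
    - [[-0.001, 0.003, 0, 1, 0.4, 20, 45], [-0.001, 0.004, 0, 1, 0.4, 60, 45], [-0.001, 0.004, 0, 1, 0.4, 95, 45], [-0.001, 0.004, 0, 1, 0.4, 104.5, 45], [-0.001, 0.004, 0, 1, 0.4, 104.5, 45], [-0.001, 0.004, 0, 1, 0.4, 104.5, 20], [-0.001, 0.004, 0, 1, 0.4, 104.5, 5], [-0.001, 0.004, 0, 1, 0.4, 104.5, 5], [-0.001, 0.004, 0, 1, 0.4, 104.5, 5], [-0.001, 0.004, 0, 1, 0.4, 104.5, 5]]
  grip_force: 40

```text
t: 8.75
ee_pos: [0.5466, -0.3283, 0.0639]
tcp_rot: [-0.169, -3.137, -0.001]
contact_force: [-1.0, 3.1, 5.2]
width: 0.0116
```

```bash
python3 - <<'E'
from h import *
s=robot.read_state(); print(s['contact_force'],s['torque'],s['width'],s['ee_pos'],s['joint_pos'])
E
```

```text
[-0.97294756  3.07147005  5.23976193] [0.73000799 0.06212113 0.13285034] 0.011580558498089387 [ 0.54664511 -0.32825122  0.06385541] [-6.21210030e-01  3.63693990e-01  1.53341767e+00  9.44466099e-05
  1.24498663e+00 -2.08459424e+00]
```

>>> drive_tool:
  increments:
    - [[0, 0, 0.12, 0, 0, 0, 5], [0, 0, 0.27, 0, 0, 0, 5], [0, 0, 0.42, 0, 0, 0, 5], [0, 0, 0.57, 0, 0, 0, 5], [0, 0, 0.72, 0, 0, 0, 5], [0, 0, 0.87, 0, 0, 0, 5], [0, 0, 1.02, 0, 0, 0, 5], [0, 0, 1.17, 0, 0, 0, 5], [0, 0, 1.3, 0, 0, 0, 5], [0, 0, 1.4, 0, 0, 0, 5], [0, 0, 1.4, 0, 0, 0, 5], [0, 0, 1.4, 0, 0, 0, 5]]

```text
t: 10.25
ee_pos: [0.5476, -0.3273, 0.0639]
tcp_rot: [-2.15, -2.291, -0.003]
contact_force: [4.3, 7.9, 3.8]
width: 0.0118
```

>>> drive_tool:
  increments:
    - [[0, 0, 0, 0, 0, 0, 20], [0, 0, 0, 0, 0, 0, 35], [0, 0, 0, 0, 0, -10, 35], [0, 0, 0, 0, 0, -40, 35], [0, 0, 0, 0, 0, -80, 35], [0, 0, 0, 0, 0, -105, 35], [0, 0, 0, 0, 0, -105, 35]]

```text
t: 11.12
ee_pos: [0.5479, -0.3299, 0.1719]
tcp_rot: [2.147, 2.286, 0.0]
contact_force: [1.7, -0.2, 0.0]
width: 0.0346
```

```bash
python3 - <<'E'
from h import *
c,_=snap('wrist','w5'); s=robot.read_state(); print(s['contact_force'],s['ee_pos'],s['tcp_rot'],s['joint_pos'])
E
```

```text
[-0.60344469  0.56437666 -0.33288228] [ 0.54686084 -0.32917909  0.16939018] [ 2.14950131e+00  2.28883999e+00 -6.16631196e-04] [-6.21799626e-01  2.66188597e-01  1.45042121e+00 -6.15530383e-04
  1.42338404e+00 -6.84477714e-01]
```

View pics/w5.png

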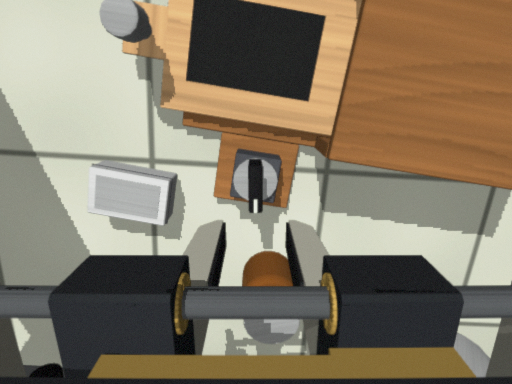

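```bash
cat >> h.py <<'E'
SZ={1:(112,70),2:(101,63),3:(90,56),4:(79,49),5:(68,42)}
def hover(x,y,yaw,z=.16,off=.02):
    f=np.radians(yaw); plan([x+off*np.cos(f),y+off*np.sin(f),z],yaw+90)
def look(n,x,y,yaw,f):
    c,im=snap('wrist',f); L,W=np.array(SZ[n])/2000; a=np.radians(yaw); M=np.array([[np.cos(a),-np.sin(a)],[np.sin(a),np.cos(a)]])
    P=np.array([(L,W),(L,-W),(-L,-W),(-L,W)])@M.T+[x,y]; uv=proj(c,np.c_[P,np.full(4,.034)])
    print('pred corners',uv.round(1).tolist())
    np.savez('pics/last.npz',eye=c['eye'],attitude=c['attitude'])
    b=cv2.resize(im,None,fx=1.5,fy=1.5,interpolation=cv2.INTER_CUBIC); cv2.polylines(b,[(uv*1.5).astype(int)],True,(0,0,255),1); cv2.imwrite(f'pics/{f}.png',b[:,:])
def corners(uv,z=.034,s=1.5):
    c=dict(robot.calibration('wrist')); q=np.load('pics/last.npz'); c['eye']=q['eye'];c['attitude']=q['attitude']
    w=back(c,np.array(uv)/s,z); e=np.linalg.norm(np.roll(w,-1,0)-w,axis=1)*1000
    d=(w[0]+w[1]-w[2]-w[3]); yaw=np.degrees(np.arctan2(d[1],d[0])); print(w.mean(0).round(4),e.round(1),'yaw',yaw.round(1)); return (*w.mean(0),yaw)
E
python3 - <<'E'
from h import *
hover(.4294,.034,8.5)
E
```

```text
row [-0.0006, 0.0018, -1.6564] [371.6, -74.5, 8.8] t 11.18 w 34.9
```

>>> drive_tool:
  increments:
    - [[0, 0, -0.16, 35, -7, 0, 60], [0, 0, -0.33, 75, -15, 0, 93], [0, 0, -0.5, 120, -24, 0, 93], [0, 0, -0.67, 165, -33, 0, 93], [0, 0, -0.84, 210, -42, 0, 93], [0, 0, -1.01, 255, -51, 0, 93], [0, 0, -1.18, 300, -60, 0, 93], [0, 0, -1.35, 335, -67, 5, 93], [0, 0.001, -1.5, 360, -72, 8.8, 93], [0, 0.002, -1.62, 371.6, -74.5, 8.8, 93], [0, 0.002, -1.656, 371.6, -74.5, 8.8, 93], [0, 0.002, -1.656, 371.6, -74.5, 8.8, 93]]

```text
t: 12.68
ee_pos: [0.4482, 0.0372, 0.1587]
tcp_rot: [0.229, -3.13, -0.002]
contact_force: [-0.3, 0.5, 0.3]
width: 0.0926
```

>>> drive_tool:
  increments:
    - [[0, 0, 0, 0, 0, 0, 93], [0, 0, 0, 0, 0, 0, 93]]

```text
t: 12.92
ee_pos: [0.4487, 0.0371, 0.1595]
tcp_rot: [0.23, -3.131, -0.002]
contact_force: [-0.0, 0.7, -0.6]
width: 0.0931
```

```bash
python3 - <<'E'
from h import *
look(1,.4294,.034,8.5,'w6'); print(robot.read_state()['ee_pos'])
E
```

```text
pred corners [[292.5, 219.7], [220.2, 219.8], [215.9, 99.9], [296.5, 99.7]]
[0.44871521 0.03721385 0.15953403]
```

View pics/w6.png

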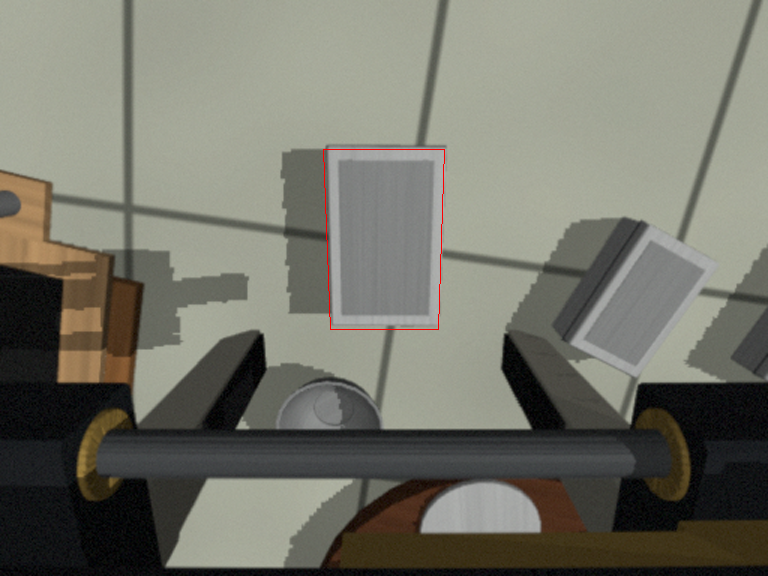

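```bash
python3 - <<'E'
from h import *
plan([.428,.0342,.019],98.5)
E
```

```text
row [0.0015, -0.0022, -0.0015] [20.6, -0.2, 140.6] t 12.97 w 93.0
```

>>> drive_tool:
  increments:
    - [[0, 0, 0, 15, 0, 15, 93], [0.001, -0.002, -0.001, 20.6, 0, 60, 93], [0.001, -0.002, -0.001, 20.6, 0, 110, 93], [0.001, -0.002, -0.001, 20.6, 0, 135, 93], [0.001, -0.002, -0.001, 20.6, 0, 140.5, 93], [0.001, -0.002, -0.001, 20.6, 0, 140.5, 80], [0.001, -0.002, -0.001, 20.6, 0, 140.5, 65], [0.001, -0.002, -0.001, 20.6, 0, 140.5, 60], [0.001, -0.002, -0.001, 20.6, 0, 140.5, 60], [0.001, -0.002, -0.001, 20.6, 0, 140.5, 60]]
  grip_force: 30

```text
t: 14.22
ee_pos: [0.4292, 0.0348, 0.0205]
tcp_rot: [-0.234, 3.131, 0.001]
contact_force: [-1.7, 0.3, 6.1]
width: 0.07
```

>>> drive_tool:
  increments:
    - [[0, 0, 0, 0, 0, -20, 55], [0, 0, 0, 0, 0, -60, 55], [0, 0, 0, 0, 0, -100, 55], [0, 0, 0, 0, 0, -130, 55], [0, 0, 0, 0, 0, -140, 55], [0, 0, 0, 0, 0, -140, 55]]

```text
t: 14.98
ee_pos: [0.4281, 0.0347, 0.1591]
tcp_rot: [-0.234, 3.132, 0.001]
contact_force: [0.9, 0.0, -2.3]
width: 0.0695
```

```bash
python3 - <<'E'
from h import *
c,im=snap('wrist','w7'); s=robot.read_state();print(s['contact_force'],s['torque'],s['ee_pos'],s['width'])
plan([*S0,.12],83.8)
E
```

```text
[-0.52112219  0.11267582 -1.76149526] [ 0.00440119 -0.00643779 -0.03333832] [0.42741968 0.0346644  0.15803273] 0.07012873559840148
row [0.0006, -0.0014, 0.2574] [-73.3, -260.3, 37.7] t 15.03 w 70.1
```

View pics/w7.png

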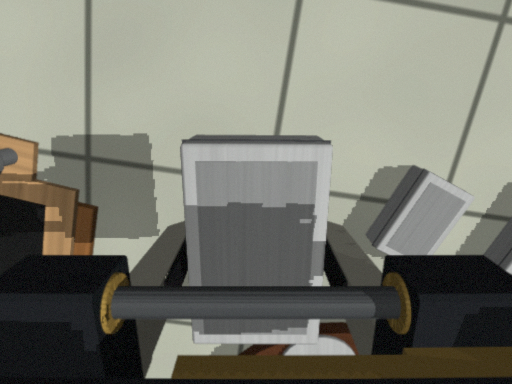

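```bash
python3 - <<'E'
from h import *
c=robot.calibration('wrist'); s=robot.read_state(); z=s['ee_pos'][2]+.0135
w=back(c,[(182,140),(329,140),(318,342),(193,342)],z)
print(((R.from_rotvec(s['tcp_rot']).inv().apply(np.c_[w,np.full(4,z)]-s['ee_pos']))*1000).round(1))
E
```

```text
[[ 59.8 -34.1 -13.4]
 [ 59.7  32.  -13.4]
 [-51.6  33.4 -13.5]
 [-51.6 -35.6 -13.6]]
```

>>> drive_tool:
  increments:
    - [[0, 0, 0.05, -12, -45, 0, 55], [0, 0, 0.1, -28, -100, 0, 55], [0, 0, 0.15, -44, -155, 0, 55], [0, 0, 0.2, -58, -205, 0, 55], [0, 0, 0.24, -68, -240, 10, 55], [0, 0, 0.257, -73.3, -260.3, 30, 55], [0, 0, 0.257, -73.3, -260.3, 37.7, 55], [0, -0.001, 0.257, -73.3, -260.3, 37.7, 55], [0, -0.001, 0.257, -73.3, -260.3, 37.7, 55]]

```text
t: 16.15
ee_pos: [0.5391, -0.211, 0.1215]
tcp_rot: [0.167, 3.136, 0.001]
contact_force: [0.7, 0.3, -1.2]
width: 0.0697
```

```bash
python3 - <<'E'
from h import *
c,im=snap('wrist','w8'); s=robot.read_state();print(s['contact_force'],s['torque'],s['ee_pos'],s['width'])
plan([*S0,.12],83.8)
E
```

```text
[-0.30658511  0.11410443 -1.42890982] [ 0.00777206 -0.01786007 -0.00461266] [ 0.53935472 -0.21114508  0.1219324 ] 0.069908460487328
row [0.0004, 0.0015, 0.0015] [0.8, -0.7, 1.9] t 16.2 w 69.9
```

View pics/w8.png

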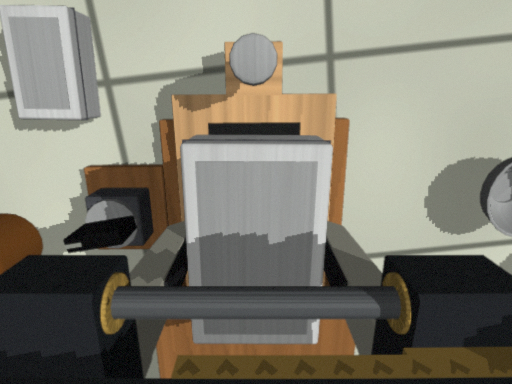

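```bash
python3 - <<'E'
from h import *
c=robot.calibration('wrist'); s=robot.read_state()
def tool(uv,z):
    w=back(c,uv,z); return ((R.from_rotvec(s['tcp_rot']).inv().apply(np.c_[w,np.full(len(w),z)]-s['ee_pos']))*1000).round(1)[:,:2]
print('knob',tool([(254,59)],.074)); print('tray',tool([(173,95),(336,94)],.022)); print('mat',tool([(208,123),(300,123)],.022))
print('tin',tool([(183,141),(330,141),(318,343),(193,343)],s['ee_pos'][2]+.0135))
E
```

```text
knob [[99.8 -2.2]]
tray [[ 79.  -66.1]
 [ 79.7  61.8]]
mat [[ 57.3 -39.5]
 [ 57.3  34.5]]
tin [[ 59.  -33.8]
 [ 59.   32.3]
 [-52.7  33.4]
 [-52.8 -35.8]]
```

>>> drive_tool:
  increments:
    - [[0, 0.001, 0.001, -3.8, -1.3, 10, 55], [0, 0.001, 0.001, -3.8, -1.3, 35, 55], [0, 0.001, 0.001, -3.8, -1.3, 60, 55], [0, 0.001, 0.001, -3.8, -1.3, 73, 55], [0, 0.001, 0.001, -3.8, -1.3, 78, 55], [0, 0.001, 0.001, -3.8, -1.3, 79.5, 55], [0, 0.001, 0.001, -3.8, -1.3, 79.5, 55], [0, 0.001, 0.001, -3.8, -1.3, 79.5, 55]]

```text
t: 17.2
ee_pos: [0.5434, -0.2138, 0.0426]
tcp_rot: [0.171, 3.136, 0.0]
contact_force: [0.6, -0.9, -0.5]
width: 0.0696
```

```bash
python3 - <<'E'
from h import *
s=robot.read_state();print(s['contact_force'],s['torque'],s['ee_pos'],s['width'])
E
```

```text
[ 0.55007125 -0.94884721 -0.46361682] [ 0.05862103 -0.11507488 -0.01156109] [ 0.54342624 -0.21383948  0.04255574] 0.06961050313685212
```

>>> drive_tool:
  increments:
    - [[0, 0, 0, 0, 0, 1, 60], [0, 0, 0, 0, 0, 1, 75], [0, 0, 0, 0, 0, 1, 90], [0, 0, 0, 0, 0, 1, 90], [0, 0, 0, 0, 0, -20, 90], [0, 0, 0, 0, 0, -60, 90], [0, 0, 0, 0, 0, -100, 90], [0, 0, 0, 0, 0, -118, 90], [0, 0, 0, 0, 0, -118, 90], [0, 0, 0, 0, 0, -118, 90]]

```text
t: 18.45
ee_pos: [0.5419, -0.2131, 0.1576]
tcp_rot: [-0.171, -3.134, -0.003]
contact_force: [-0.3, 0.3, -0.5]
width: 0.0903
```

```bash
python3 - <<'E'
from h import *
c,im=snap('wrist','w9'); s=robot.read_state();print(s['contact_force'],s['ee_pos'],s['width'])
hover(.4467,.3436,-16.8)
E
```

```text
[-0.23090448  0.31550217 -0.14943986] [ 0.5416842  -0.21299674  0.15733952] 0.08998721528929376
row [0.0015, -0.0038, 0.1844] [135.2, 539.3, -1.2] t 18.5 w 90.0
```

View pics/w9.png

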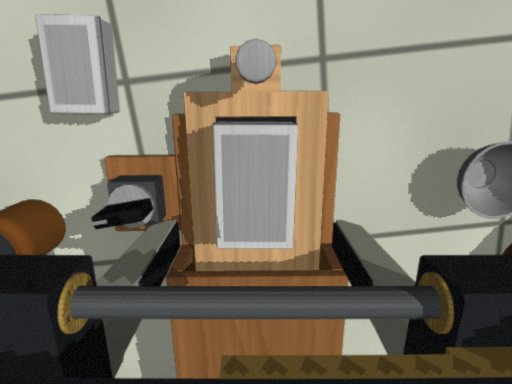

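>>> drive_tool:
  increments:
    - [[0, 0, 0.02, 10, 40, 0, 93], [0, 0, 0.04, 24, 95, 0, 93], [0, 0, 0.06, 38, 152, 0, 93], [0, 0, 0.08, 52, 209, 0, 93], [0, 0, 0.1, 66, 266, 0, 93], [0, 0, 0.12, 80, 323, 0, 93], [0, 0, 0.14, 94, 380, 0, 93], [0, 0, 0.16, 108, 435, 0, 93], [0, 0, 0.18, 122, 485, 0, 93], [0, 0, 0.184, 130, 520, 0, 93], [0, 0, 0.184, 135.2, 539.3, -1, 93], [0, -0.003, 0.184, 135.2, 539.3, -1, 93]]

```text
t: 20.0
ee_pos: [0.4664, 0.3375, 0.1601]
tcp_rot: [0.455, 3.107, -0.001]
contact_force: [-0.2, 0.1, 0.1]
width: 0.0925
```

>>> drive_tool:
  increments:
    - [[0, 0, 0, 0, 0, 0, 93], [0, 0, 0, 0, 0, 0, 93], [0, 0, 0, 0, 0, 0, 93]]

```text
t: 20.38
ee_pos: [0.4674, 0.3363, 0.1613]
tcp_rot: [0.46, 3.105, 0.001]
contact_force: [0.3, -0.4, 0.1]
width: 0.0931
```

```bash
python3 - <<'E'
from h import *
look(2,.4467,.3436,-16.8,'w10'); print(robot.read_state()['ee_pos'])
E
```

```text
pred corners [[290.4, 210.2], [225.2, 210.2], [221.9, 102.1], [294.0, 102.0]]
[0.46736433 0.33653301 0.16130554]
```

View pics/w10.png

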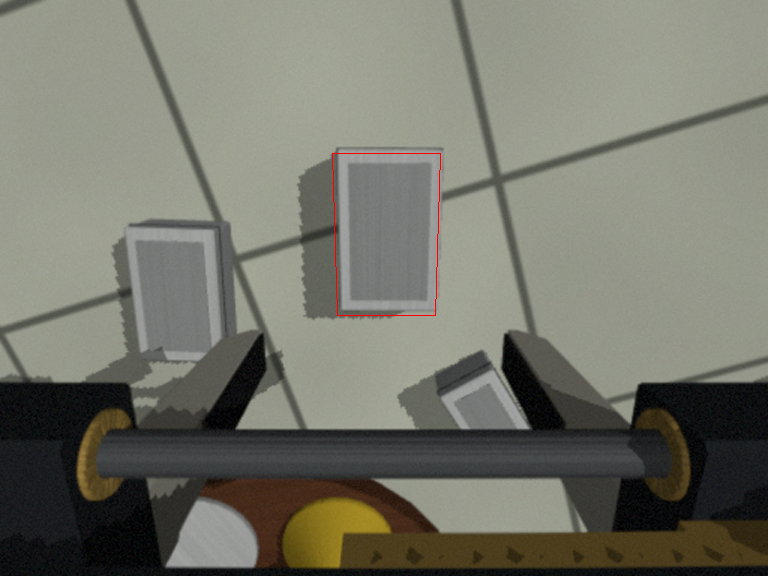

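```bash
python3 - <<'E'
from h import *
x,y,a=corners([(436,312),(340,311),(338,150),(442,150)])
plan([x,y,.019],a+90)
E
```

```text
[0.445  0.3455] [ 61.7  99.8  60.5 100.5] yaw -17.4
row [0.001, 0.0028, 0.009] [24.4, 2.0, 142.2] t 20.43 w 92.8
```

>>> drive_tool:
  increments:
    - [[0, 0, 0.005, 15, 1, 15, 93], [0.001, 0.003, 0.009, 24.4, 2, 60, 93], [0.001, 0.003, 0.009, 24.4, 2, 110, 93], [0.001, 0.003, 0.009, 24.4, 2, 136, 93], [0.001, 0.003, 0.009, 24.4, 2, 142, 93], [0.001, 0.003, 0.009, 24.4, 2, 142, 75], [0.001, 0.003, 0.009, 24.4, 2, 142, 60], [0.001, 0.003, 0.009, 24.4, 2, 142, 50], [0.001, 0.003, 0.009, 24.4, 2, 142, 50], [0.001, 0.003, 0.009, 24.4, 2, 142, 50]]

```text
t: 21.68
ee_pos: [0.4454, 0.3467, 0.0203]
tcp_rot: [0.472, 3.105, 0.002]
contact_force: [-0.4, -1.0, 6.8]
width: 0.063
```

>>> drive_tool:
  increments:
    - [[0, 0, 0, 0, 0, -20, 48], [0, 0, 0, 0, 0, -60, 48], [0, 0, 0, 0, 0, -100, 48], [0, 0, 0, 0, 0, -130, 48], [0, 0, 0, 0, 0, -140, 48], [0, 0, 0, 0, 0, -140, 48]]

```text
t: 22.42
ee_pos: [0.4448, 0.3463, 0.1595]
tcp_rot: [0.472, 3.106, 0.001]
contact_force: [0.8, 0.1, -2.4]
width: 0.063
```

```bash
cat >> h.py <<'E'
def tool(c,s,uv,z):
    w=back(c,uv,z); return ((R.from_rotvec(s['tcp_rot']).inv().apply(np.c_[w,np.full(len(w),z)]-s['ee_pos']))*1000).round(1)[:,:2]
E
python3 - <<'E'
from h import *
s=robot.read_state();print(s['contact_force'],s['ee_pos'],s['width'])
plan([.5405,-.2126,.15],83.8)
E
```

```text
[ 0.76178913  0.12818917 -2.39295559] [0.44480136 0.34629655 0.15953685] 0.06296510499891475
row [0.0006, 0.0002, -0.1936] [-257.5, -505.2, 9.3] t 22.43 w 63.0
```

>>> drive_tool:
  increments:
    - [[0, 0, -0.02, -20, -39, 0, 48], [0, 0, -0.04, -45, -88, 0, 48], [0, 0, -0.06, -71, -139, 0, 48], [0, 0, -0.08, -97, -190, 0, 48], [0, 0, -0.1, -123, -241, 0, 48], [0, 0, -0.12, -149, -292, 0, 48], [0, 0, -0.14, -175, -343, 0, 48], [0, 0, -0.16, -201, -394, 0, 48], [0, 0, -0.18, -225, -441, 3, 48], [0, 0, -0.194, -245, -480, 9, 48], [0, 0, -0.194, -255, -500, 9, 48], [0, 0, -0.194, -257.5, -505.2, 9, 48]]

```text
t: 23.92
ee_pos: [0.5396, -0.2131, 0.1487]
tcp_rot: [-0.172, -3.134, -0.002]
contact_force: [-0.5, 0.3, -2.1]
width: 0.0628
```

>>> drive_tool:
  increments:
    - [[0, 0, 0, 0, 0, 0, 48], [0, 0, 0, 0, 0, 0, 48], [0, 0, 0, 0, 0, 0, 48]]

```text
t: 24.3
ee_pos: [0.5405, -0.2117, 0.1503]
tcp_rot: [-0.167, -3.137, 0.0]
contact_force: [-0.7, -0.1, -1.5]
width: 0.063
```

```bash
python3 - <<'E'
from h import *
c,im=snap('wrist','w11'); s=robot.read_state();print(s['contact_force'],s['ee_pos'],s['tcp_rot'],s['width'])
E
```

```text
[ 0.01274011  0.37875008 -1.50761444] [ 0.54051416 -0.21182532  0.15029231] [-1.67380671e-01 -3.13698702e+00  1.10272868e-04] 0.06280568512379767
```

View pics/w11.png

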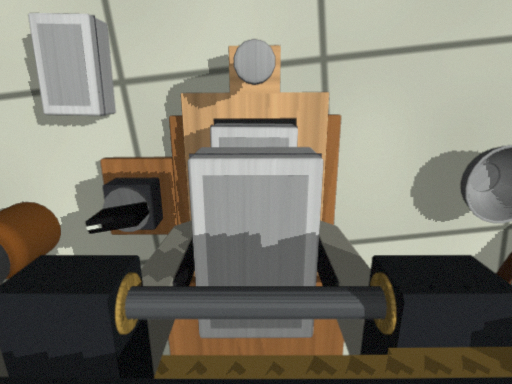

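```bash
python3 - <<'E'
from h import *
c=robot.calibration('wrist'); s=robot.read_state()
T=lambda uv,z: tool(c,s,uv,z)
print('knob',T([(255,62)],.074).tolist(),'tray',T([(183,93),(328,92)],.022).tolist(),'mat',T([(214,120),(298,120)],.022).tolist(),'tin1',T([(212,126),(297,126)],.056).tolist())
z=s['ee_pos'][2]+.0137
print('tin',T([(191,156),(321,155),(312,336),(200,336)],z).tolist())
E
```

```text
knob [[100.9, -1.6]] tray [[80.7, -64.6], [81.5, 61.8]] mat [[57.5, -38.4], [57.5, 36.6]] tin1 [[55.4, -35.6], [55.4, 31.4]]
tin [[52.2, -30.6], [52.6, 28.6], [-47.7, 29.7], [-47.8, -31.7]]
```

>>> drive_tool:
  increments:
    - [[0, 0, 0, -2.4, -0.6, 10, 48], [0, 0, 0, -2.4, -0.6, 35, 48], [0, 0, 0, -2.4, -0.6, 58, 48], [0, 0, 0, -2.4, -0.6, 69, 48], [0, 0, 0, -2.4, -0.6, 73, 48], [0, 0, 0, -2.4, -0.6, 74, 48], [0, 0, 0, -2.4, -0.6, 74.5, 48], [0, 0, 0, -2.4, -0.6, 74.5, 48]]

```text
t: 25.35
ee_pos: [0.5432, -0.2139, 0.0763]
tcp_rot: [0.169, 3.136, -0.001]
contact_force: [0.6, 0.3, 0.6]
width: 0.0629
```

```bash
python3 - <<'E'
from h import *
s=robot.read_state();print(s['contact_force'],s['torque'],s['ee_pos'],s['width'])
E
```

```text
[0.59186716 0.25846253 0.57912523] [-2.15997022e-02 -1.03957999e-01  3.92731290e-06] [ 0.5432305  -0.21389523  0.07629865] 0.06291981371608933
```

Contact reached; release and go to tin3 hover.

>>> drive_tool:
  increments:
    - [[0, 0, 0, 0, 0, 0.5, 60], [0, 0, 0, 0, 0, 0.5, 75], [0, 0, 0, 0, 0, 0.5, 85], [0, 0, 0, 0, 0, 0.5, 85], [0, 0, 0, 0, 0, -20, 85], [0, 0, 0, 0, 0, -60, 85], [0, 0, 0, 0, 0, -85, 85], [0, 0, 0, 0, 0, -85, 85], [0, 0, 0, 0, 0, -85, 85]]

```text
t: 26.48
ee_pos: [0.5425, -0.2135, 0.1604]
tcp_rot: [-0.169, -3.136, -0.0]
contact_force: [-0.2, 0.2, -0.0]
width: 0.085
```

```bash
python3 - <<'E'
from h import *
c,im=snap('wrist','w12'); s=robot.read_state();print(s['contact_force'],s['ee_pos'],s['width'])
hover(.4455,.2030,-17.6)
E
```

```text
[ 0.3043857  -0.16893661 -0.50590088] [ 0.54208788 -0.21327026  0.15962586] 0.08497830408635976
row [0.0003, -0.0019, 0.1994] [121.2, 399.5, 0.0] t 26.52 w 85.0
```

View pics/w12.png

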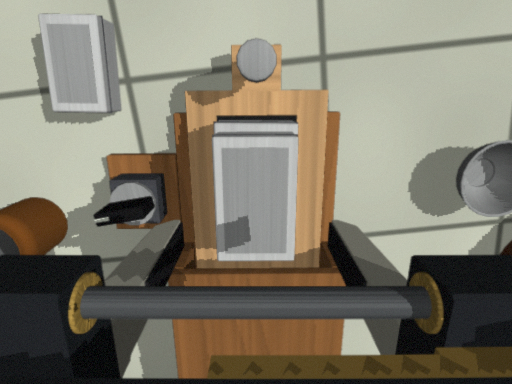

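Tin2 sits squarely on tin1 (top face rows 135–260, columns 215–298).

>>> drive_tool:
  increments:
    - [[0, 0, 0.03, 12, 40, 0, 93], [0, 0, 0.06, 29, 95, 0, 93], [0, 0, 0.09, 46, 152, 0, 93], [0, 0, 0.12, 63, 209, 0, 93], [0, 0, 0.15, 81, 266, 0, 93], [0, 0, 0.18, 97, 320, 0, 93], [0, 0, 0.199, 110, 363, 0, 93], [0, 0, 0.199, 118, 390, 0, 93], [0, 0, 0.199, 121.2, 399.5, 0, 93], [0, -0.002, 0.199, 121.2, 399.5, 0, 93], [0, -0.002, 0.199, 121.2, 399.5, 0, 93], [0, -0.002, 0.199, 121.2, 399.5, 0, 93]]

```text
t: 28.02
ee_pos: [0.4654, 0.1957, 0.1605]
tcp_rot: [0.482, 3.103, -0.001]
contact_force: [0.9, -0.4, -1.0]
width: 0.093
```

```bash
python3 - <<'E'
from h import *
look(3,.4455,.2030,-17.6,'w13'); print(robot.read_state()['ee_pos'])
E
```

```text
pred corners [[287.2, 205.9], [228.8, 205.9], [226.2, 109.5], [290.0, 109.5]]
[0.46543661 0.19577666 0.16054622]
```

View pics/w13.png

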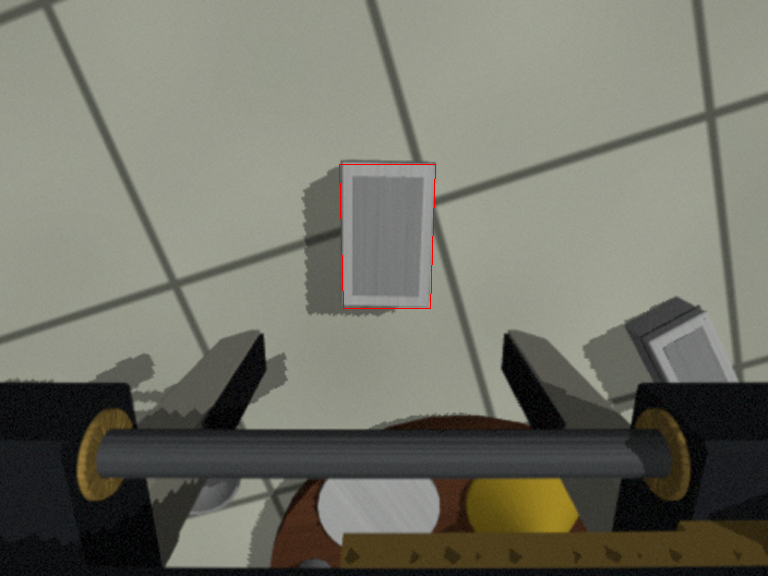

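```bash
python3 - <<'E'
from h import *
a=np.radians(-17.6); plan([.4455-.0025*np.cos(a),.2030-.0025*np.sin(a),.019],72.4)
E
```

```text
row [-0.0001, 0.0016, -0.001] [23.9, 0.8, 141.5] t 28.07 w 93.0
```

>>> drive_tool:
  increments:
    - [[0, 0, 0, 15, 0.8, 15, 93], [0, 0.002, -0.001, 23.9, 0.8, 60, 93], [0, 0.002, -0.001, 23.9, 0.8, 110, 85], [0, 0.002, -0.001, 23.9, 0.8, 136, 80], [0, 0.002, -0.001, 23.9, 0.8, 141.5, 75], [0, 0.002, -0.001, 23.9, 0.8, 141.5, 60], [0, 0.002, -0.001, 23.9, 0.8, 141.5, 45], [0, 0.002, -0.001, 23.9, 0.8, 141.5, 42], [0, 0.002, -0.001, 23.9, 0.8, 141.5, 42], [0, 0.002, -0.001, 23.9, 0.8, 141.5, 42]]

```text
t: 29.32
ee_pos: [0.4442, 0.2049, 0.0207]
tcp_rot: [0.478, 3.103, 0.002]
contact_force: [-0.9, -1.5, 7.4]
width: 0.056
```

>>> drive_tool:
  increments:
    - [[0, 0, 0, 0, 0, -20, 42], [0, 0, 0, 0, 0, -60, 42], [0, 0, 0, 0, 0, -110, 42], [0, 0, 0, 0, 0, -155, 42], [0, 0, 0, 0, 0, -165, 42], [0, 0, 0, 0, 0, -165, 42]]

```text
t: 30.08
ee_pos: [0.4429, 0.2046, 0.1838]
tcp_rot: [0.478, 3.105, 0.001]
contact_force: [0.0, -0.4, -1.6]
width: 0.0559
```

```bash
python3 - <<'E'
from h import *
s=robot.read_state();print(s['contact_force'],s['ee_pos'],s['width'])
plan([.5425,-.2132,.185],83.8)
E
```

```text
[ 4.10919768e-04 -3.78954473e-01 -1.58457984e+00] [0.44294841 0.20459893 0.18382703] 0.05592997202863709
row [0.0004, 0.0001, -0.1975] [-220.7, -368.5, -1.3] t 30.07 w 55.9
```

>>> drive_tool:
  increments:
    - [[0, 0, -0.03, -23, -39, 0, 42], [0, 0, -0.06, -51, -85, 0, 42], [0, 0, -0.09, -81, -135, 0, 42], [0, 0, -0.12, -111, -185, 0, 42], [0, 0, -0.15, -141, -235, 0, 42], [0, 0, -0.18, -171, -285, 0, 42], [0, 0, -0.197, -197, -329, 0, 42], [0, 0, -0.197, -214, -357, -1, 42], [0, 0, -0.197, -220.7, -368.5, -1, 42], [0, 0, -0.197, -220.7, -368.5, -1, 42], [0, 0, -0.197, -220.7, -368.5, -1, 42], [0, 0, -0.197, -220.7, -368.5, -1, 42]]

```text
t: 31.58
ee_pos: [0.5424, -0.212, 0.1848]
tcp_rot: [-0.169, -3.136, -0.001]
contact_force: [-0.9, -0.4, -1.7]
width: 0.0559
```

```bash
python3 - <<'E'
from h import *
c,im=snap('wrist','w14'); s=robot.read_state();print(s['contact_force'],s['ee_pos'],s['tcp_rot'],s['width'])
E
```

```text
[ 0.13114654  0.23007586 -1.5978307 ] [ 0.54247799 -0.21221583  0.184991  ] [-1.68732846e-01 -3.13675203e+00 -3.87035090e-04] 0.05590508891322725
```

View pics/w14.png

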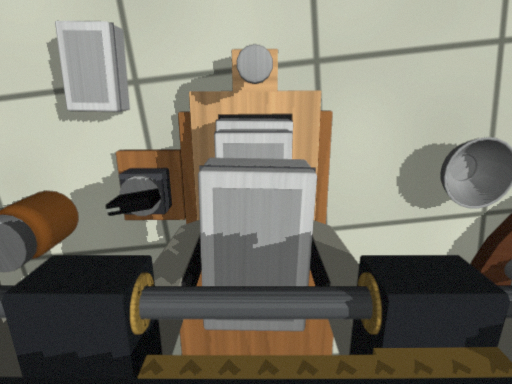

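```bash
python3 - <<'E'
from h import *
c=robot.calibration('wrist'); s=robot.read_state()
T=lambda uv,z: tool(c,s,uv,z)
print('knob',T([(255,64)],.074).tolist(),'tray',T([(191,92),(322,92)],.022).tolist(),'mat',T([(218,116),(293,116)],.022).tolist(),'tin2 front',T([(216,133),(294,133)],.09).tolist())
z=s['ee_pos'][2]+.0135
print('tin',T([(201,167),(314,167),(307,328),(206,328)],z).tolist())
E
```

```text
knob [[102.7, -1.7]] tray [[81.8, -64.5], [81.8, 63.7]] mat [[58.8, -38.8], [58.8, 36.1]] tin2 front [[49.9, -32.7], [49.9, 29.3]]
tin [[47.0, -26.3], [47.0, 25.7], [-42.6, 26.8], [-42.6, -28.1]]
```

>>> drive_tool:
  increments:
    - [[0, 0, 0, -1.5, -0.9, 10, 42], [0, 0, 0, -1.5, -0.9, 35, 42], [0, 0, 0, -1.5, -0.9, 58, 42], [0, 0, 0, -1.5, -0.9, 69, 42], [0, 0, 0, -1.5, -0.9, 73, 42], [0, 0, 0, -1.5, -0.9, 74.5, 42], [0, 0, 0, -1.5, -0.9, 75, 42], [0, 0, 0, -1.5, -0.9, 75, 42]]

```text
t: 32.62
ee_pos: [0.5443, -0.2146, 0.1108]
tcp_rot: [0.171, 3.136, -0.001]
contact_force: [-0.4, 1.0, -1.2]
width: 0.0555
```

```bash
python3 - <<'E'
from h import *
s=robot.read_state();print(s['contact_force'],s['torque'],s['ee_pos'],s['width'])
E
```

```text
[-0.37900475  1.01317594 -1.19180311] [ 0.02249886 -0.10335605 -0.04095722] [ 0.54433337 -0.21462993  0.11077015] 0.05545093719721307
```

Nearly in contact; lower 0.7 mm more, release, rise.

>>> drive_tool:
  increments:
    - [[0, 0, 0, 0, 0, 0.7, 42], [0, 0, 0, 0, 0, 0.7, 55], [0, 0, 0, 0, 0, 0.7, 70], [0, 0, 0, 0, 0, 0.7, 75], [0, 0, 0, 0, 0, 0.7, 75], [0, 0, 0, 0, 0, -20, 75], [0, 0, 0, 0, 0, -60, 75], [0, 0, 0, 0, 0, -85, 75], [0, 0, 0, 0, 0, -85, 75], [0, 0, 0, 0, 0, -85, 75]]

```text
t: 33.88
ee_pos: [0.5436, -0.2143, 0.1947]
tcp_rot: [-0.171, -3.136, -0.0]
contact_force: [-0.1, -0.9, 0.1]
width: 0.0753
```

```bash
python3 - <<'E'
from h import *
c,im=snap('wrist','w15'); s=robot.read_state();print(s['contact_force'],s['ee_pos'],s['width'])
hover(.4255,-.3577,-7.3)
E
```

```text
[ 0.49923932  1.0448     -0.36740912] [ 0.5432419  -0.21408088  0.19392942] 0.07518790577494164
row [0.0007, -0.002, 0.0186] [81.4, -156.0, 34.0] t 33.92 w 75.2
```

View pics/w15.png

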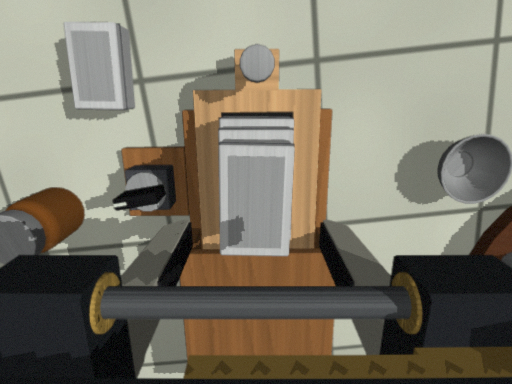

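>>> drive_tool:
  increments:
    - [[0, 0, 0.018, 20, -38, 0, 93], [0, 0, 0.018, 42, -80, 0, 93], [0, 0, 0.018, 64, -123, 10, 93], [0, 0, 0.018, 77, -148, 25, 93], [0, -0.002, 0.018, 81.4, -156, 34, 93], [0, -0.002, 0.018, 81.4, -156, 34, 93], [0, -0.002, 0.018, 81.4, -156, 34, 93], [0, -0.002, 0.018, 81.4, -156, 34, 93]]

```text
t: 34.92
ee_pos: [0.4469, -0.36, 0.1616]
tcp_rot: [0.197, 3.133, -0.001]
contact_force: [0.3, 0.4, -0.2]
width: 0.0933
```

```bash
python3 - <<'E'
from h import *
look(4,.4255,-.3577,-7.3,'w16'); print(robot.read_state()['ee_pos'])
E
```

```text
pred corners [[282.0, 200.0], [230.8, 199.9], [229.0, 115.6], [284.3, 115.7]]
[ 0.44684325 -0.3600843   0.16160155]
```

View pics/w16.png

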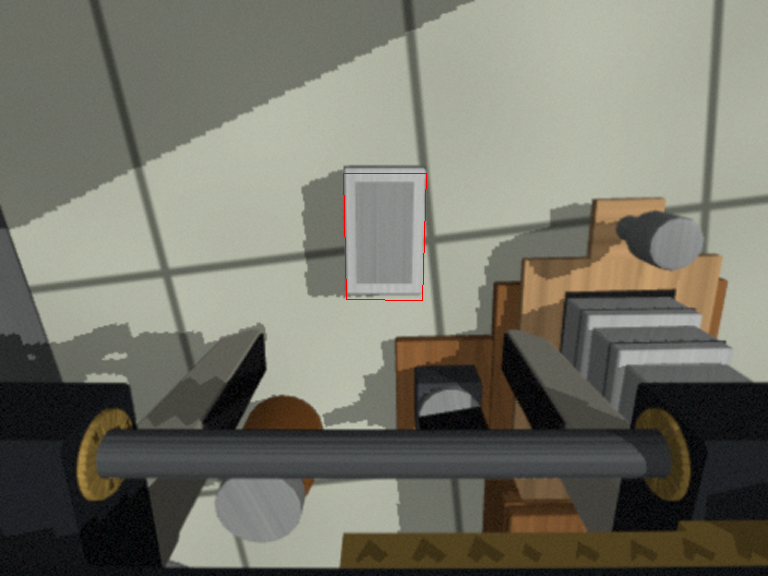

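```bash
python3 - <<'E'
from h import *
plan([.4222,-.3575,.019],82.7)
E
```

```text
row [-0.0004, 0.0025, 0.0019] [25.1, -0.5, 142.5] t 34.98 w 93.3
```

>>> drive_tool:
  increments:
    - [[0, 0, 0, 15, -0.5, 15, 75], [0, 0.002, 0.002, 25.1, -0.5, 60, 75], [0, 0.002, 0.002, 25.1, -0.5, 110, 75], [0, 0.002, 0.002, 25.1, -0.5, 136, 75], [0, 0.002, 0.002, 25.1, -0.5, 142.2, 70], [0, 0.002, 0.002, 25.1, -0.5, 142.2, 55], [0, 0.002, 0.002, 25.1, -0.5, 142.2, 40], [0, 0.002, 0.002, 25.1, -0.5, 142.2, 36], [0, 0.002, 0.002, 25.1, -0.5, 142.2, 36], [0, 0.002, 0.002, 25.1, -0.5, 142.2, 36]]

```text
t: 36.22
ee_pos: [0.4223, -0.3587, 0.0204]
tcp_rot: [0.202, 3.133, -0.002]
contact_force: [0.4, 2.1, 6.8]
width: 0.0487
```

>>> drive_tool:
  increments:
    - [[0, 0, 0, 0, 0, -20, 36], [0, 0, 0, 0, 0, -60, 36], [0, 0, 0, 0, 0, -110, 36], [0, 0, 0, 0, 0, -160, 36], [0, 0, 0, 0, 0, -195, 36], [0, 0, 0, 0, 0, -200, 36], [0, 0, 0, 0, 0, -200, 36]]

```text
t: 37.1
ee_pos: [0.421, -0.3578, 0.2184]
tcp_rot: [-0.202, -3.134, -0.0]
contact_force: [-0.2, -0.3, -2.3]
width: 0.0485
```

```bash
python3 - <<'E'
from h import *
s=robot.read_state();print(s['contact_force'],s['ee_pos'],s['width'])
plan([.5435,-.2138,.219],83.8)
E
```

```text
[-0.19344207 -0.26868155 -2.30827707] [ 0.42104721 -0.35781526  0.21839896] 0.048530502738843295
row [0.0002, -0.0006, -0.0207] [-102.9, 158.6, -0.6] t 37.1 w 48.5
```

>>> drive_tool:
  increments:
    - [[0, 0, -0.02, -25, 38, 0, 36], [0, 0, -0.02, -52, 80, 0, 36], [0, 0, -0.02, -79, 122, 0, 36], [0, 0, -0.02, -97, 150, 0, 36], [0, 0, -0.02, -102.9, 158.6, -0.6, 36], [0, 0, -0.02, -102.9, 158.6, -0.6, 36], [0, 0, -0.02, -102.9, 158.6, -0.6, 36], [0, 0, -0.02, -102.9, 158.6, -0.6, 36]]

```text
t: 38.1
ee_pos: [0.5431, -0.2149, 0.2191]
tcp_rot: [-0.173, -3.136, -0.0]
contact_force: [-0.4, 0.6, -0.7]
width: 0.0488
```

```bash
python3 - <<'E'
from h import *
c,im=snap('wrist','w17'); s=robot.read_state();print(s['contact_force'],s['ee_pos'],s['tcp_rot'],s['width'])
E
```

```text
[-0.50180473 -0.543711   -0.78282437] [ 0.54317398 -0.21480274  0.21925656] [-1.72956031e-01 -3.13630942e+00 -6.79298995e-05] 0.04878276394887597
```

View pics/w17.png

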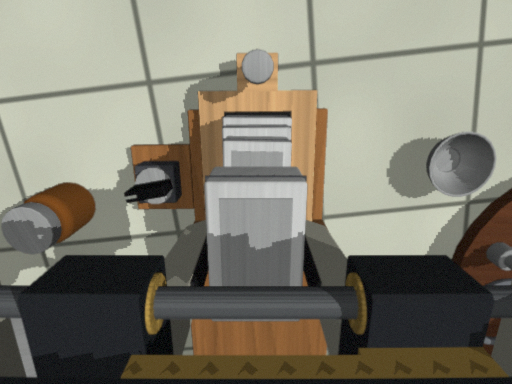

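```bash
python3 - <<'E'
from h import *
c=robot.calibration('wrist'); s=robot.read_state()
T=lambda uv,z: tool(c,s,uv,z)
print('knob',T([(258,66)],.074).tolist(),'tray',T([(199,91),(318,91)],.022).tolist(),'mat',T([(223,113),(292,113)],.022).tolist(),'tin3 front',T([(223,142),(291,142)],.124).tolist(),'tin2 front',T([(223,129),(291,129)],.09).tolist())
z=s['ee_pos'][2]+.0135
print('tin',T([(206,177),(306,177),(302,319),(209,319)],z).tolist())
E
```

```text
knob [[104.2, 0.9]] tray [[83.2, -62.6], [83.2, 66.4]] mat [[59.9, -37.3], [59.9, 38.9]] tin3 front [[42.7, -27.4], [42.7, 27.2]] tin2 front [[49.5, -30.7], [49.5, 30.7]]
tin [[42.3, -24.2], [42.3, 22.3], [-36.7, 23.8], [-36.7, -26.3]]
```

```bash
python3 - <<'E'
from h import *
c,im=snap('scene','s4')
a=cv2.resize(im[120:300,110:260],None,fx=4,fy=4,interpolation=cv2.INTER_CUBIC)
z=.022
for n in (1,2,3):
    L,W=np.array(SZ[n])/2; z+=.034
    P=[[*st(x,y),z] for x,y in((-L,-W),(-L,W),(L,W),(L,-W))]
    uv=proj(c,P)-[110,120]; cv2.polylines(a,[((uv+.5)*4-.5).astype(int)],True,[(0,0,255),(0,255,0),(255,0,0)][n-1],1)
for q in ([[*st(x,y),.022] for x,y in((-58,-37),(-58,37),(58,37),(58,-37))],[[*st(x,y),.075] for x,y in((75,-80),(75,80),(280,80),(280,-80))]):
    cv2.polylines(a,[((proj(c,q)-[110,120]+.5)*4-.5).astype(int)],True,(255,0,255),1)
cv2.imwrite('pics/s4b.png',a[:600])
E
```

```text
(no output)
```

View pics/s4b.png

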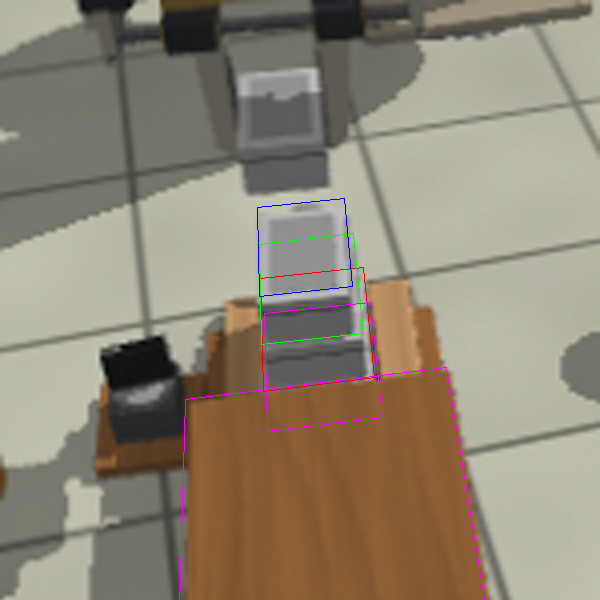

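>>> drive_tool:
  increments:
    - [[0, 0, 0, 0.7, 2.4, 10, 36], [0, 0, 0, 0.7, 2.4, 35, 36], [0, 0, 0, 0.7, 2.4, 58, 36], [0, 0, 0, 0.7, 2.4, 69, 36], [0, 0, 0, 0.7, 2.4, 73, 36], [0, 0, 0, 0.7, 2.4, 75, 36], [0, 0, 0, 0.7, 2.4, 75.5, 36], [0, 0, 0, 0.7, 2.4, 75.5, 36]]

```text
t: 39.2
ee_pos: [0.5437, -0.2116, 0.1445]
tcp_rot: [0.171, 3.136, -0.001]
contact_force: [0.6, -0.1, -0.1]
width: 0.0491
```

```bash
python3 - <<'E'
from h import *
s=robot.read_state();print(s['contact_force'],s['torque'],s['ee_pos'],s['width'])
E
```

```text
[ 0.63269747 -0.0922857  -0.11100525] [-0.04510968 -0.13492327  0.00505648] [ 0.54369273 -0.2116262   0.14452572] 0.04906630173359758
```

>>> drive_tool:
  increments:
    - [[0, 0, 0, 0, 0, 0.5, 40], [0, 0, 0, 0, 0, 0.5, 55], [0, 0, 0, 0, 0, 0.5, 70], [0, 0, 0, 0, 0, 0.5, 70], [0, 0, 0, 0, 0, 0.5, 70], [0, 0, 0, 0, 0, -20, 70], [0, 0, 0, 0, 0, -60, 70], [0, 0, 0, 0, 0, -85, 70], [0, 0, 0, 0, 0, -85, 70], [0, 0, 0, 0, 0, -85, 70]]

```text
t: 40.45
ee_pos: [0.5431, -0.2114, 0.2286]
tcp_rot: [-0.171, -3.136, -0.0]
contact_force: [-0.4, 0.6, 0.6]
width: 0.07
```

```bash
python3 - <<'E'
from h import *
c,im=snap('wrist','w18'); s=robot.read_state();print(s['contact_force'],s['ee_pos'],s['width'])
ct,im=snap('top','t18')
E
```

```text
[-0.39023637  0.01991875  0.68590127] [ 0.54280367 -0.21117582  0.22781714] 0.06988364519609111
```

View pics/w18.png

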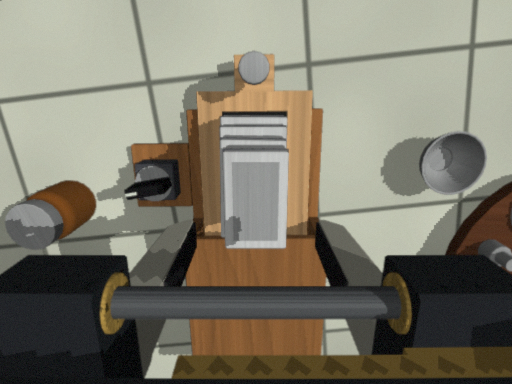

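View pics/t18.png

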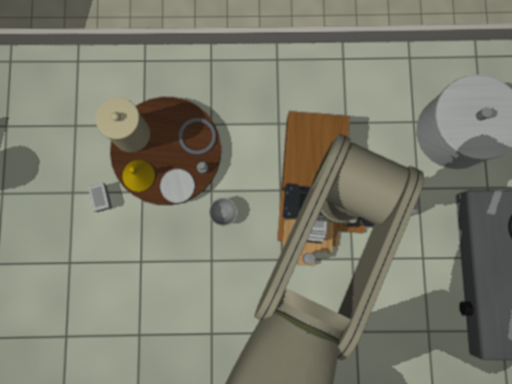

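```bash
python3 - <<'E'
from h import *
im=cv2.imread('pics/t18.png'); a=cv2.resize(im[150:230,70:170],None,fx=7,fy=7,interpolation=cv2.INTER_CUBIC);cv2.imwrite('pics/t18b.png',a)
c=robot.calibration('wrist'); s=robot.read_state()
T=lambda uv,z: tool(c,s,uv,z)
print('tray',T([(197,91),(313,91)],.022).tolist(),'mat',T([(222,112),(287,112)],.022).tolist(),'tin4',T([(222,149),(288,149),(285,247),(226,247)],.158).tolist(),'tin2 front',T([(221,128),(287,128)],.09).tolist())
E
```

```text
tray [[83.3, -66.3], [83.3, 62.5]] mat [[60.5, -39.2], [60.5, 34.2]] tin4 [[41.4, -25.5], [41.3, 22.2], [-37.0, 22.2], [-37.0, -24.7]] tin2 front [[49.5, -33.3], [49.5, 27.9]]
```

View pics/t18b.png

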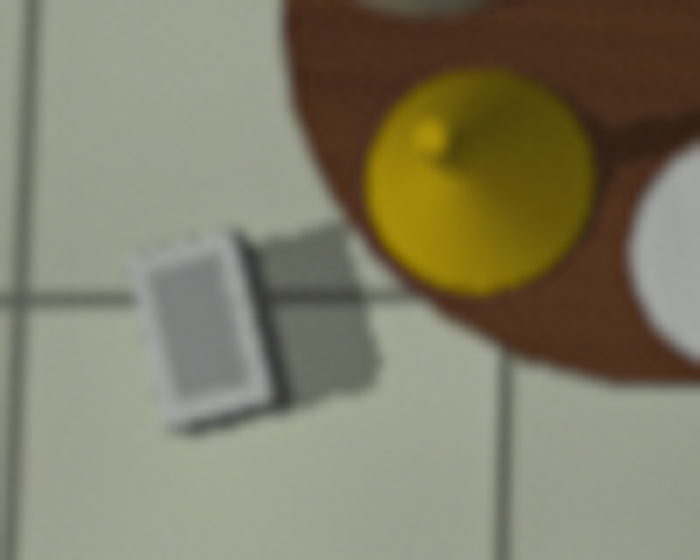

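```bash
python3 - <<'E'
from h import *
ct=robot.calibration('top')
def loc(p,z): return back(ct,(np.array(p)+.5)/7-.5+[70,150],z)
w=loc([(130,255),(237,232),(273,402),(172,430)],.034); print(w, w.mean(0)); d=w[0]+w[1]-w[2]-w[3]; print(np.degrees(np.arctan2(d[1],d[0])),np.linalg.norm(np.roll(w,-1,0)-w,axis=1))
im=cv2.imread('pics/t18.png')
tt=back(ct,[(111,152),(165,98),(221,150),(165,204)],.03); print('tt',tt, tt[:,1].min()/2+tt[:,1].max()/2, tt[:,0].min()/2+tt[:,0].max()/2)
print('funnel',loc([(480,182)],.03),'canister',back(ct,[(120,116)],.19))
yaw=13; hover(*w.mean(0),yaw,z=.2)
E
```

```text
[[0.63887764 0.37183393]
 [0.64722322 0.33194688]
 [0.58219306 0.316429  ]
 [0.57211228 0.35374327]] [0.61010155 0.34348827]
14.305826543720597 [0.04075077 0.066856   0.03865199 0.06917287]
tt [[0.73144542 0.31553947]
 [0.88134947 0.17253038]
 [0.73369638 0.02006542]
 [0.58873139 0.16915843]] 0.16780244380291837 0.7350404322617758
funnel [[0.66617091 0.24163356]] canister [[0.7795931  0.25072088]]
row [0.0014, -0.0024, -0.3357] [-25.8, 565.2, 27.9] t 40.55 w 69.9
```

```bash
python3 - <<'E'
from h import *
ct=robot.calibration('top')
print('funnel tip',back(ct,(np.array([(432,135)])+.5)/7-.5+[70,150],.115))
f=np.radians(14.3); off=.01
plan([.6101-off*np.sin(f)*-1,.3435-off*np.cos(f),.19],14.3)
E
```

```text
funnel tip [[0.66732062 0.23964282]]
row [-0.0007, -0.0028, 1.2124] [-10.5, 549.3, 37.9] t 40.55 w 69.9
```

>>> drive_tool:
  increments:
    - [[0, 0, 0.1, 0, 35, 0, 80], [0, 0, 0.22, -1, 85, 0, 93], [0, 0, 0.34, -2, 140, 0, 93], [0, 0, 0.46, -3, 195, 0, 93], [0, 0, 0.58, -4, 250, 0, 93], [0, 0, 0.7, -5, 305, 0, 93], [0, 0, 0.82, -6, 360, 0, 93], [0, 0, 0.94, -7, 415, 0, 93], [0, 0, 1.06, -9, 470, 0, 93], [0, 0, 1.16, -10, 515, 5, 93], [0, -0.002, 1.21, -10.5, 540, 20, 93], [0, -0.002, 1.212, -10.5, 549.3, 38, 93]]

```text
t: 42.05
ee_pos: [0.6126, 0.3348, 0.1888]
tcp_rot: [1.924, 2.483, -0.003]
contact_force: [-0.1, -0.1, 0.4]
width: 0.0932
```

>>> drive_tool:
  increments:
    - [[0, 0, 0, 0, 0, 0, 93], [0, 0, 0, 0, 0, 0, 93], [0, 0, 0, 0, 0, 0, 93]]

```text
t: 42.42
ee_pos: [0.614, 0.3325, 0.1921]
tcp_rot: [1.927, 2.478, 0.002]
contact_force: [0.2, -0.6, -0.5]
width: 0.0929
```

```bash
python3 - <<'E'
from h import *
look(5,.6101,.3435,14.3,'w19'); s=robot.read_state(); print(s['ee_pos'],s['contact_force'],s['joint_pos'])
E
```

```text
pred corners [[288.5, 141.1], [287.3, 181.3], [222.2, 181.4], [220.9, 141.2]]
[0.61404755 0.33268251 0.19212468] [ 0.4106061   0.16461152 -0.32899813] [ 4.23895779e-01  4.12877771e-01  1.22873750e+00 -1.45866880e-03
  1.49782260e+00  1.74945578e-01]
```

View pics/w19.png

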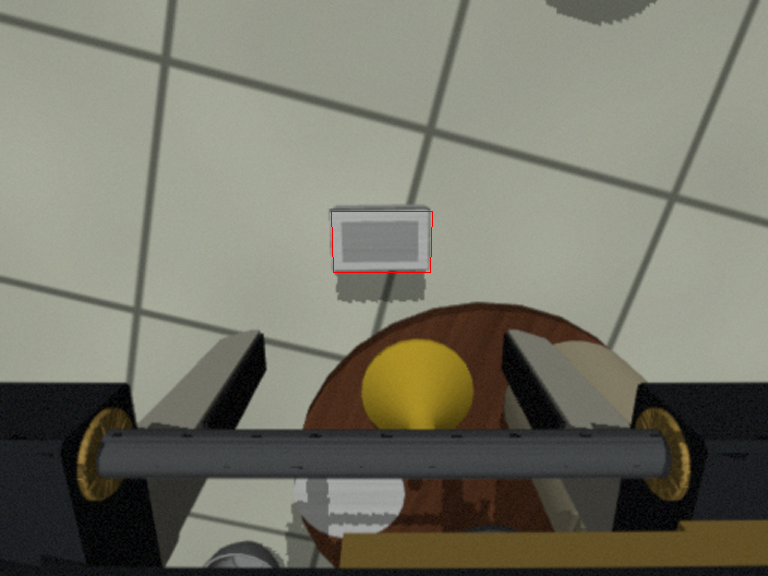

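```bash
python3 - <<'E'
from h import *
f=np.radians(14.3); o=.0025
plan([.6101-o*np.sin(f),.3435+o*np.cos(f),.019],14.3)
E
```

```text
row [0.0024, 0.0011, -0.0005] [14.1, -1.6, 173.1] t 42.48 w 92.8
```

>>> drive_tool:
  increments:
    - [[0, 0, 0, 10, -1.6, 15, 93], [0.002, 0.001, 0, 14, -1.6, 60, 93], [0.002, 0.001, 0, 14, -1.6, 110, 93], [0.002, 0.001, 0, 14, -1.6, 150, 93], [0.002, 0.001, 0, 14, -1.6, 168, 93], [0.002, 0.001, 0, 14, -1.6, 173, 90], [0.002, 0.001, 0, 14, -1.6, 173, 75], [0.002, 0.001, 0, 14, -1.6, 173, 60], [0.002, 0.001, 0, 14, -1.6, 173, 55], [0.002, 0.001, 0, 14, -1.6, 173, 55], [0.002, 0.001, 0, 14, -1.6, 173, 55]]

```text
t: 43.85
ee_pos: [0.6096, 0.347, 0.0198]
tcp_rot: [1.927, 2.481, 0.002]
contact_force: [-1.4, -0.5, 6.4]
width: 0.0676
```

>>> drive_tool:
  increments:
    - [[0, 0, 0, 0, 0, -20, 55], [0, 0, 0, 0, 0, -60, 55], [0, 0, 0, 0, 0, -115, 55], [0, 0, 0, 0, 0, -170, 55], [0, 0, 0, 0, 0, -220, 55], [0, 0, 0, 0, 0, -232, 55], [0, 0, 0, 0, 0, -232, 55]]

```text
t: 44.72
ee_pos: [0.6091, 0.3467, 0.2509]
tcp_rot: [1.927, 2.481, 0.001]
contact_force: [-0.5, 0.0, -1.9]
width: 0.068
```

```bash
python3 - <<'E'
from h import *
s=robot.read_state();print(s['contact_force'],s['ee_pos'],s['width'])
plan([.541,-.2122,.253],-6.2)
E
```

```text
[-0.45088521  0.01821169 -1.94998552] [0.60907578 0.34671532 0.25088397] 0.06796025164265931
row [0.0005, -0.0002, 0.3582] [-524.7, -204.2, -2.3] t 44.73 w 68.0
```

>>> drive_tool:
  increments:
    - [[0, 0, 0.03, -35, -14, 0, 55], [0, 0, 0.06, -80, -31, 0, 55], [0, 0, 0.1, -130, -51, 0, 55], [0, 0, 0.14, -180, -70, 0, 55], [0, 0, 0.18, -230, -90, 0, 55], [0, 0, 0.22, -280, -109, 0, 55], [0, 0, 0.26, -330, -128, 0, 55], [0, 0, 0.3, -380, -148, 0, 55], [0, 0, 0.34, -430, -167, 0, 55], [0, 0, 0.358, -475, -185, 0, 55], [0, 0, 0.358, -507, -197, -2, 55], [0, 0, 0.358, -524.7, -204.2, -2, 55]]

```text
t: 46.22
ee_pos: [0.5392, -0.2134, 0.2494]
tcp_rot: [-2.337, -2.093, 0.005]
contact_force: [-0.2, 1.0, -1.9]
width: 0.0677
```

>>> drive_tool:
  increments:
    - [[0, 0, 0, 0, 0, 0, 55], [0, 0, 0, 0, 0, 0, 55], [0, 0, 0, 0, 0, 0, 55]]

```text
t: 46.6
ee_pos: [0.541, -0.211, 0.252]
tcp_rot: [-2.336, -2.1, 0.002]
contact_force: [-0.2, -0.0, -1.0]
width: 0.0676
```

```bash
python3 - <<'E'
from h import *
c,im=snap('wrist','w20'); s=robot.read_state();print(s['contact_force'],s['ee_pos'],s['tcp_rot'],s['width'])
snap('scene','s20')
E
```

```text
[ 0.62786335  0.03477294 -0.93173391] [ 0.5410134  -0.21114635  0.25217539] [-2.33608211e+00 -2.09974580e+00  1.77743735e-03] 0.06787906794096504
```

View pics/w20.png

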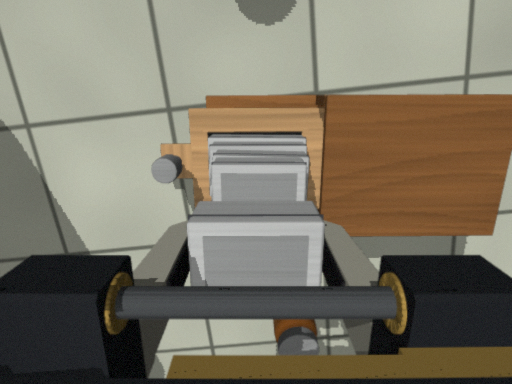

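View pics/s20.png

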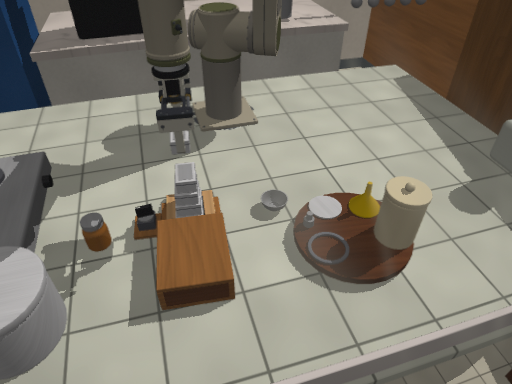

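```bash
python3 - <<'E'
from h import *
c=robot.calibration('wrist'); s=robot.read_state()
T=lambda uv,z: tool(c,s,uv,z)
print('knob',T([(166,169)],.074).tolist(),'mat',T([(208,132),(302,132)],.022).tolist(),'tray +y edge',T([(190,110),(322,108)],.022).tolist(),'housing',T([(324,96),(320,236)],.075).tolist(),'tin4',T([(212,163),(306,163)],.158).tolist(),'tin3',T([(211,154),(307,154)],.124).tolist())
z=s['ee_pos'][2]+.0142
print('tin5',T([(190,217),(324,217)],z).tolist())
E
```

```text
knob [[-0.9, -98.7]] mat [[33.5, -58.6], [33.5, 57.0]] tray +y edge [[59.9, -79.2], [62.2, 79.9]] housing [[76.3, 70.1], [-81.1, 75.2]] tin4 [[24.0, -35.8], [24.0, 40.9]] tin3 [[25.1, -41.2], [25.1, 47.1]]
tin5 [[20.9, -31.9], [20.9, 32.5]]
```

>>> drive_tool:
  increments:
    - [[0, 0, 0, 0.5, 1, 10, 55], [0, 0, 0, 0.5, 1, 35, 55], [0, 0, 0, 0.5, 1, 58, 55], [0, 0, 0, 0.5, 1, 69, 55], [0, 0, 0, 0.5, 1, 73, 55], [0, 0, 0, 0.5, 1, 74.5, 55], [0, 0, 0, 0.5, 1, 75, 55], [0, 0, 0, 0.5, 1, 75, 55]]

```text
t: 47.7
ee_pos: [0.5421, -0.2121, 0.1779]
tcp_rot: [2.338, 2.098, -0.001]
contact_force: [0.5, -0.6, -1.8]
width: 0.0676
```

```bash
python3 - <<'E'
from h import *
s=robot.read_state();print(s['contact_force'],s['torque'],s['ee_pos'],s['width'])
E
```

```text
[ 0.5210955  -0.55337051 -1.78729677] [-0.02063005  0.12346261  0.03578976] [ 0.54205509 -0.21214394  0.17792204] 0.06758558493306388
```

>>> drive_tool:
  increments:
    - [[0, 0, 0, 0, 0, 1, 55], [0, 0, 0, 0, 0, 1, 55], [0, 0, 0, 0, 0, 1, 55]]

```text
t: 48.08
ee_pos: [0.5422, -0.2122, 0.1778]
tcp_rot: [2.337, 2.097, -0.001]
contact_force: [-2.8, 1.0, 5.3]
width: 0.0678
```

Firm contact. Release and rise.

>>> drive_tool:
  increments:
    - [[0, 0, 0, 0, 0, -0.5, 62], [0, 0, 0, 0, 0, -0.5, 75], [0, 0, 0, 0, 0, -0.5, 88], [0, 0, 0, 0, 0, -0.5, 88], [0, 0, 0, 0, 0, -0.5, 88], [0, 0, 0, 0, 0, -20, 88], [0, 0, 0, 0, 0, -60, 88], [0, 0, 0, 0, 0, -85, 88], [0, 0, 0, 0, 0, -85, 88], [0, 0, 0, 0, 0, -85, 88]]

```text
t: 49.32
ee_pos: [0.5416, -0.2118, 0.2608]
tcp_rot: [-2.338, -2.098, 0.002]
contact_force: [0.2, 0.6, 0.1]
width: 0.088
```

```bash
python3 - <<'E'
from h import *
c,im=snap('wrist','w21'); s=robot.read_state();print(s['contact_force'],s['ee_pos'],s['width'])
plan([.42,0.05,.3],-6.2)
E
```

```text
[0.63696926 0.26387533 0.75542537] [ 0.54127283 -0.21166401  0.26003303] 0.08803815073941419
row [-0.0028, 0.0001, 0.0002] [247.1, -148.9, -39.6] t 49.38 w 88.0
```

View pics/w21.png

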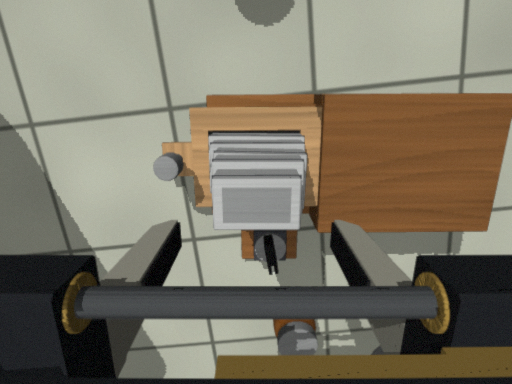

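Column of five, looks square. Back off and verify with top and scene cameras.

>>> drive_tool:
  increments:
    - [[0, 0, 0, 0, 0, -20, 88], [0, 0, 0, 20, -12, -38, 88], [0, 0, 0, 60, -36, -40, 88], [0, 0, 0, 110, -66, -40, 88], [0, 0, 0, 160, -96, -40, 88], [0, 0, 0, 210, -126, -40, 88], [0, 0, 0, 247, -149, -40, 88], [0, 0, 0, 247, -149, -40, 88], [0, 0, 0, 247, -149, -40, 88]]

```text
t: 50.5
ee_pos: [0.4206, 0.0495, 0.3018]
tcp_rot: [2.337, 2.099, -0.002]
contact_force: [-0.0, -0.4, -0.2]
width: 0.0882
```

```bash
python3 - <<'E'
from h import *
print(robot.read_state()['contact_force'])
for n,box in (('scene',(110,130,260,280)),('top',(260,90,410,290))):
    c,im=snap(n,n[0]+'22'); u0,v0,u1,v1=box; F=4 if n=='scene' else 3
    a=cv2.resize(im[v0:v1,u0:u1],None,fx=F,fy=F,interpolation=cv2.INTER_CUBIC)
    z=.022
    D=lambda P,col: cv2.polylines(a,[((proj(c,P)-[u0,v0]+.5)*F-.5).astype(int)],True,col,1)
    for i in range(1,6):
        L,W=np.array(SZ[i])/2; z+=.034
        if i in (1,5): D([[*st(x,y),z] for x,y in((-L,-W),(-L,W),(L,W),(L,-W))],(0,0,255) if i==5 else (0,255,0))
    D([[*st(x,y),.022] for x,y in((-58,-37),(-58,37),(58,37),(58,-37))],(255,0,255))
    D([[*st(x,y),.075] for x,y in((75,-80),(75,80),(280,80),(280,-80))],(255,0,255))
    cv2.imwrite(f'pics/{n[0]}22b.png',a)
E
```

```text
[-0.03120691 -0.44242647 -0.1796848 ]
```

View pics/s22b.png

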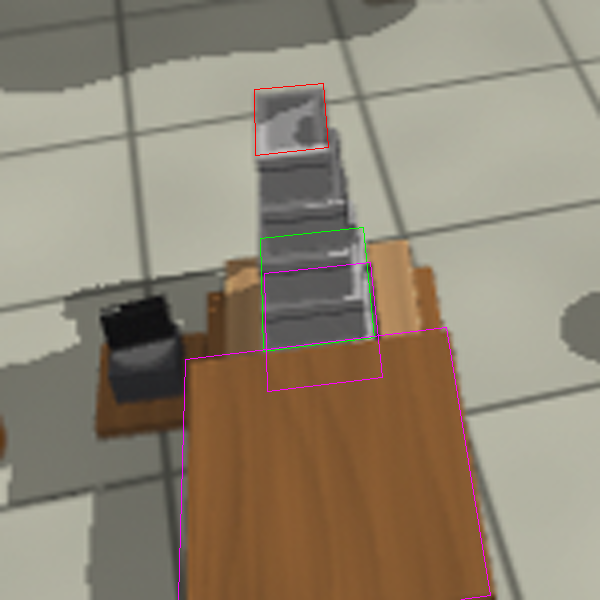

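View pics/t22b.png

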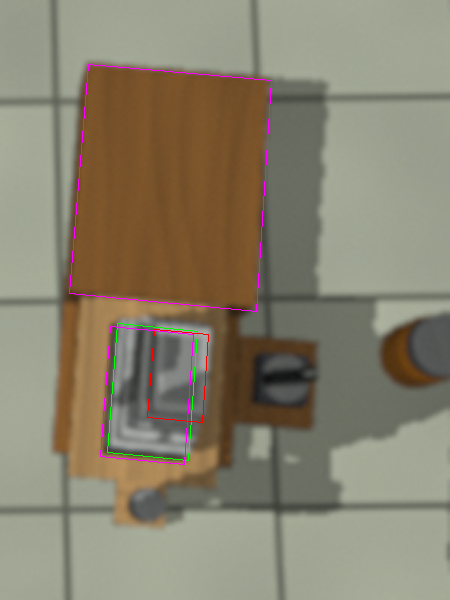

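View pics/t22.png

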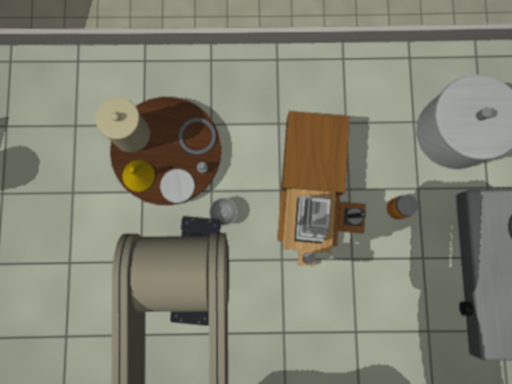

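```bash
python3 - <<'E'
from h import *
s=robot.read_state(); print(s['t'],s['contact_force']); print(robot.close_job())
E
```

```text
50.6 [ 0.28506172 -0.17111529 -0.56040625]
the job is handed in; nothing more can be done
None
```

I pulled the tray out to its stop and turned the lock through about 1.4 rad. I then stacked all five tins on the mat, with tin1 at the bottom and tin5 on top. I handed the job in at about 50.6 s.

- **Tin5:** it was knocked aside during the run. I located it again and picked it up across its long side, to keep the gripper away from the funnel.
- **Final pictures:** the top and scene views show the tray out and the lock bar standing crosswise. The column is upright and square, with its edges within a few mm of the predicted outlines. The robot was clear of everything and its contact force read about zero.
- **Bystanders:** the bowl, the jar and the turntable things look unmoved in the final top view. I compared them by eye and did not measure them.
- **Disagreement:** the cameras did not fully agree on where the middle tins sit. The wrist and scene views put tin2 and tin3 up to about 5 mm too far towards the housing, while the measurements while held suggested about 1 mm. Both are within the 15 mm limit.

I saw no sign of a grip slip. The interface gave no verdict after hand-in.

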